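Fill the ageing board

ROBOT

A 6-joint arm with a two-finger parallel gripper is mounted at the origin on the work surface. World frame = base frame: x ahead of the robot, y to its left, z up, the work surface at z = 0. Lengths are in m, angles in rad, forces in N, time in s.
With the tool pointing down it reaches from about 0.35 to 0.775 m from the base axis. Payload 7.3 kg.
Tool frame: the origin (TCP) lies at the centre of the arm's flange, where the gripper is bolted on; the fingertips stand 178 mm ahead of it and the grasp point (between the pads) lies 159 mm ahead of it; z points along the fingers, y is the line along which they close (so a half turn about z gives the same grasp; the last joint's range is limited). The gripper opens to 92 mm and grips with 3 to 60 N. Pads are 19 mm wide; open, the fingers measure 130 mm over their backs; the gripper's body (75 mm by 190 mm) begins 47 mm behind the grasp point.
Start: joints at [-1.356, 0.342, 1.524, -0, 1.275, -0.146], TCP at [0.185, -0.491, 0.405] pointing down, gripper open.
Joint ranges: [-2.53, 2.53], [-0.77, 2.02], [0.04, 2.7], [-1, 4.14], [0.28, 2.66], [-3.11, 3.11]. Speed limits (rad/s): [2.57, 2.57, 3.14, 3.14, 3.14, 3.14].

INTERFACE

Orientations are given as [roll, pitch, yaw] about the fixed x, y, z axes, in that order (R = Rz(yaw) Ry(pitch) Rx(roll)).
In Python, from bench import ctrl gives the robot as it stands.
- The arm moves only by the tool servo_tool, never from a script. Its argument "steps" is a list of rows, each an object with "dp": the shift along the tool's x, y, z in mm, a list of three; "turn": the turn about the tool's z in degrees. In form: [{"dp": [x, y, z], "turn": turn}, ...]. A call has exactly 5 rows; each row is the pose to reach, as a shift and turn from the pose commanded when the call began, along the tool's axes at that moment; what a row does not reach only later rows make up. A row lasts 1/12 s, in which the tool goes at most 41.7 mm and 7.16 degrees, less where a joint would pass 70% of its speed; a pose out of reach is approached as far as the arm can. A call with a gripper value outside its range is refused whole. "jaw" is the finger opening in mm, from 0 to 91.8, set as the call begins (left out, the last holds). The fingers move at their own pace and stop on an object; "grip_force" is the grip in N (left out, the last holds). Time passes only in rows, so rows that repeat a pose let the fingers close, or fill a call up. It gives the time, the measured TCP pose, the force, the opening and the grip force at its end, in the units of the state.
- ctrl.read_state(): the state, without advancing time (a new reading comes with each control period).
- ctrl.capture(name): name is "scene" or "top" or "wrist"; returns the picture (420x560x3 uint8, blue, green, red); there is no depth.
- ctrl.camera_model(name): a dict with "intrinsics" (3x3 intrinsics, pixels), "rvec" (rotation vector, rad) and "tvec" (3), from world to camera coordinates, as OpenCV has them. Camera axes: x right, y down, z forward; pixel columns grow to the right and rows downward; lengths in m; the calibration is good to about 2 mm. The wrist camera is an equidistant fisheye: a pixel r from the principal point sees the ray r / f radians off the axis. A picture is of the moment at which its call begins: read the wrist's pose just before it. camera_model takes no time and is no camera call; for the wrist camera it gives the pose at the moment of the call.
- ctrl.hand_in(): hands the job in; it is judged then, once.
The state is a dict: "time": time; "joint_pos": joint angles; "joint_vel": joint speeds; "tau": joint torques, N m; "tool_pos": TCP position; "tcp_rot": TCP orientation; "contact_force": force on the tool from outside, world axes, zero at the start; "torque": the same for the moment, N m; "finger_gap": finger opening in m; "grip_force": force on a finger pad.
Only numpy, scipy, OpenCV 4.12 (cv2) and the standard library are available. Lean on these libraries where they do the work, as an engineer would, in place of code of your own. Each camera call takes 0.05 s, during which the arm holds its last target. There are 200 camera calls.

TASK

Fill the ageing board so that another board can be stacked over it: first press the loose spacer block fully down over the board's bare dowel, square with the board. Then, along the board's centre line, all upright and evenly spaced between the two blocks, stand the flat wheel next to the block you fitted, then the pyramid in the middle, square with the board, then the tall drum between the pyramid and the fixed block, and last set the little button cheese centred on top of the wheel. Work in that order, and leave the log cheese and the brush where they lie.

Things in the scene. Friction and masses are not known exactly. Their poses are not given: they have to be found in the camera images.
- board: Fixed ageing board of pale wood, 120 mm wide, 480 mm long, 25 mm thick, lying flat on the table. Origin: centre of its underside (its top is 25 mm higher). y along its length, x across its width, z up. The dowel and the fixed end block stand on its centre line, 200 mm either side of its middle; which is at which end varies.
- dowel: Fixed tapered dark wooden dowel on one end of the board, 24 mm tall, 20 mm across at its foot, 10 mm at its tip. Origin: centre of its foot, on the board's top. z up.
- end_block: Fixed pale wooden spacer block at the board's other end, already in place, 54 x 54 mm and 70 mm tall. Origin: centre of its underside, on the board's top. Sides parallel to the board's.
- block_center (a point): Loose spacer block of pale wood, 54 x 54 mm and 70 mm tall, standing on the table, socket downward: a round socket 23 mm across and 30 mm deep in the middle of its underside, which drops over the dowel (the taper centres it) until the block's underside rests on the board. Point: its centre, 35 mm above its underside. x and y square to its sides, z up.
- wheel_center (a point): Loose flat round cheese, pale rind, 68 mm across and 30 mm tall, standing flat. Point: its centre, 15 mm above its underside. z up.
- pyramid_center (a point): Loose cheese in the shape of a four-sided pyramid with its top cut off, 60 x 60 mm at the foot, 42 x 42 mm at the top, 52 mm tall. Point: its centre, 26 mm above its underside. x and y square to its foot's sides, z up.
- drum_center (a point): Loose tall round cheese, 52 mm across and 56 mm tall, standing upright. Point: its centre, 28 mm above its underside. z up.
- button_center (a point): Loose small round cheese, the smallest of all, 40 mm across and 26 mm tall, standing flat. Point: its centre, 13 mm above its underside. z up.
- log_center (a point): Bystander: loose lying log-shaped cheese, 42 mm across and 100 mm long (along its x), in the row with the loose things. Point: its centre, 21 mm above the table.
- brush: Bystander: loose hand brush, about 180 mm long along its x, lying at the right-hand end of the row (the -y side). Origin: under its middle, on the table.
Mind the look-alikes: they are no part of the job. What is shaped like the part that bears wheel_center but green or red is not meant.

How it is judged:
On the way, in this order (a step that is already met when the one before it is completed fails the run):
1. the spacer block is pressed fully home on the dowel, square with the board (horizontal distance between block_center and dowel below 0.004 m and angle between block_center's own z axis and vertical below 0.06 rad and z of block_center in the frame of board between 0.057 and 0.063 m and (angle between the x axis of block_center and the x axis of board, either way round below 0.22 rad or angle between the x axis of block_center and the y axis of board, either way round below 0.22 rad)), for 0.2 s.
2. the flat wheel stands next along from that block (z of wheel_center in the frame of board between 0.034 and 0.046 m and angle between wheel_center's own z axis and vertical below 0.12 rad and x of wheel_center in the frame of board between -0.015 and 0.015 m and horizontal distance between wheel_center and dowel between 0.085 and 0.115 m and horizontal distance between wheel_center and end_block between 0.285 and 0.315 m), for 0.2 s.
3. the pyramid stands in the middle of the board, square with it (z of pyramid_center in the frame of board between 0.045 and 0.057 m and angle between pyramid_center's own z axis and vertical below 0.12 rad and x of pyramid_center in the frame of board between -0.015 and 0.015 m and y of pyramid_center in the frame of board between -0.015 and 0.015 m and (angle between the x axis of pyramid_center and the x axis of board, either way round below 0.22 rad or angle between the x axis of pyramid_center and the y axis of board, either way round below 0.22 rad)), for 0.2 s.
4. the drum stands between the pyramid and the fixed end block (z of drum_center in the frame of board between 0.047 and 0.059 m and angle between drum_center's own z axis and vertical below 0.12 rad and x of drum_center in the frame of board between -0.015 and 0.015 m and horizontal distance between drum_center and end_block between 0.085 and 0.115 m and horizontal distance between drum_center and dowel between 0.285 and 0.315 m), for 0.2 s.
5. the button lies centred on top of the wheel (horizontal distance between button_center and wheel_center below 0.012 m and angle between button_center's own z axis and vertical below 0.15 rad and z of button_center in the frame of board between 0.062 and 0.074 m), for 0.2 s.
At the end, for the whole second after the job is handed in: Block home on the dowel (3 mm in height, 4 mm sideways), square to 0.22 rad. Wheel, pyramid, drum upright on the board, 15 mm from the centre line and from their places 100, 200, 300 mm from the dowel; pyramid square to 0.22 rad. Button flat on the wheel, centred to 12 mm. All at rest (all of step 1 and all of step 2 and all of step 3 and all of step 4 and all of step 5 and linear speed of each of block, wheel, pyramid, drum, button below 0.02 m/s); the robot touches nothing.
It fails at once if the log cheese is moved by more than 30 mm (distance of log_center from where it was at the start of the episode above 0.03 m).
It fails at once if the brush is moved by more than 30 mm (distance of brush from where it was at the start of the episode above 0.03 m).
It also fails if it takes over 128 s, if anything falls off the work surface, if the arm or the gripper's body presses on something with over 40 N, if the wrist force passes 120 N, or if a joint passes its speed limit or range.

## Working session

There is one attempt and no reset: what is moved stays moved. The work goes in short steps, Python scripts to look and compute and a tool call to move; the robot and the scene stay as the last step left them, time stands still between calls to the robot, and variables do not carry over. Pictures are saved under pics/ and viewed, at most 14 in all, crops included, and the job is handed in when it is done.

Besides the shell and the picture viewer there is one more tool, called after ">>>" by a JSON object that holds its "api" and its "payload". servo_tool: Moves the arm, as the interface text tells. Its arguments: {"type":"object","properties":{"steps":{"type":"array","items":{"type":"object","properties":{"dp":{"type":"array","items":{"type":"number"}},"turn":{"type":"number"}}}},"jaw":{"type":"number"},"grip_force":{"type":"number"}},"required":["steps"]}

```bash
mkdir -p pics; cat > h.py <<'E'
import numpy as np, cv2
from bench import ctrl
def save(n,f):
    im=ctrl.capture(n); cv2.imwrite(f'pics/{f}.png',im); return im
def px2w(n,u,v,z):
    m=ctrl.camera_model(n);K=np.array(m['intrinsics']);R=cv2.Rodrigues(np.array(m['rvec']))[0];t=np.array(m['tvec']).ravel()
    x=(u-K[0,2])/K[0,0];y=(v-K[1,2])/K[1,1]
    if n=='wrist':
        r=np.hypot(x,y); d=np.array([x/r*np.sin(r),y/r*np.sin(r),np.cos(r)]) if r>0 else np.array([0,0,1.])
    else: d=np.array([x,y,1])
    d=R.T@d; c=-R.T@t; s=(z-c[2])/d[2]; return (c+s*d)[:2]
E
python3 - <<'E'
from h import *
a=save('top','top0');b=save('scene','scene0')
cv2.imwrite('pics/top0b.png',cv2.resize(a,(800,600),interpolation=cv2.INTER_CUBIC))
for n in('top','scene','wrist'):
    m=ctrl.camera_model(n);R=cv2.Rodrigues(np.array(m['rvec']))[0];print(n,np.round(m['intrinsics'],1).tolist(),np.round(-R.T@np.array(m['tvec']).ravel(),3),R.round(3).tolist())
s=ctrl.read_state();print(s)
E
```

```text
top [[429.9, 0.0, 281.5], [0.0, 429.9, 211.9], [0.0, 0.0, 1.0]] [ 0.329 -0.061  1.01 ] [[0.01, -1.0, 0.009], [-0.981, -0.012, -0.195], [0.195, -0.007, -0.981]]
scene [[457.8, 0.0, 283.3], [0.0, 457.8, 213.4], [0.0, 0.0, 1.0]] [0.822 0.461 0.866] [[-0.842, 0.539, 0.003], [0.431, 0.676, -0.597], [-0.324, -0.502, -0.802]]
wrist [[325.2, 0.0, 278.9], [0.0, 325.2, 210.9], [0.0, 0.0, 1.0]] [ 0.256 -0.463  0.385] [[0.352, -0.936, -0.003], [-0.899, -0.339, 0.279], [-0.262, -0.096, -0.96]]
{'time': 0.1, 'joint_pos': array([-1.35597845e+00,  3.42675012e-01,  1.52491505e+00,  6.25181036e-06,
        1.27541696e+00, -1.45969817e-01]), 'joint_vel': array([-0.00065462, -0.00110333, -0.00223518,  0.00078633, -0.00015134,
        0.00071605]), 'tau': array([ 1.22329271e-03, -4.32007778e+01, -2.44692814e+01,  7.18414458e-02,
        5.25553920e-02, -3.78054085e-05]), 'tool_pos': array([ 0.18534229, -0.4910712 ,  0.40410514]), 'tcp_rot': array([-3.14019421e+00, -2.11636236e-04,  3.60785726e-01]), 'contact_force': array([ 0.47978576,  0.36028804, -0.3359571 ]), 'torque': array([ 0.04715633, -0.02247401, -0.03376627]), 'grip_force': 0.0, 'finger_gap': 0.09161212363896638}
```

View pics/top0b.png

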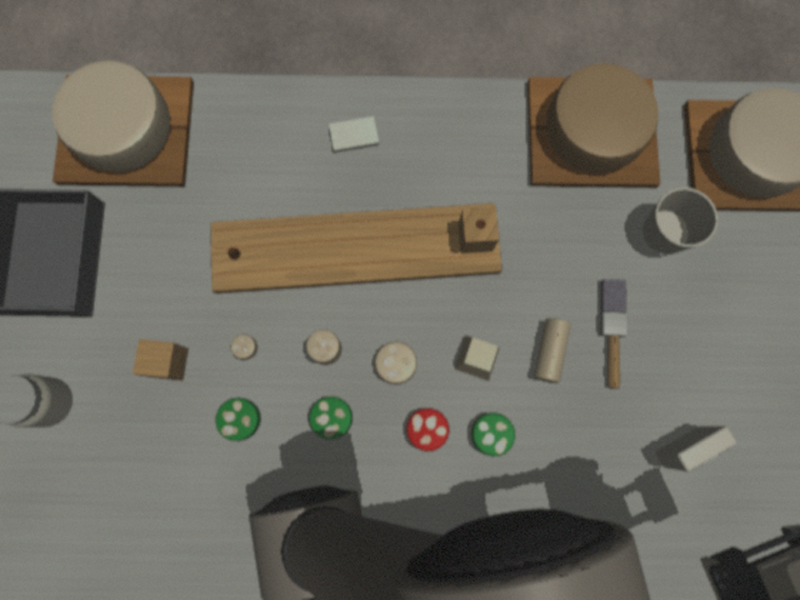

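View pics/scene0.png

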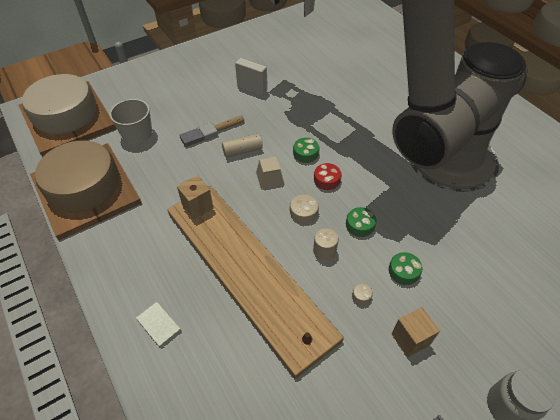

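The top view (800x600) shows the dowel at (234,254) and the end block at (480,230). The row holds the block (155,358), button (243,347), drum (323,346), wheel (396,362) and pyramid (480,356), then the log and brush. I'll enlarge that area next.

```bash
python3 - <<'E'
from h import *
a=cv2.imread('pics/top0.png')
c=a[135:275,88:354]; cv2.imwrite('pics/c1.png',cv2.resize(c,None,fx=3,fy=3,interpolation=cv2.INTER_CUBIC))
E
```

```text
(no output)
```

View pics/c1.png

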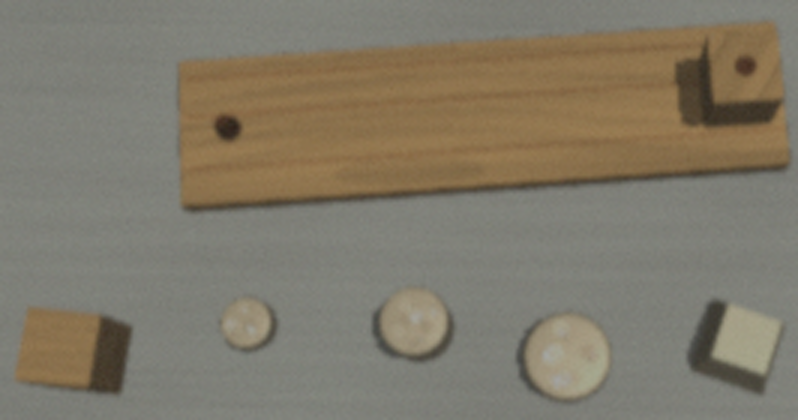

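```bash
python3 - <<'E'
from h import *
def P(x,y,z): return px2w('top',88+(x+.5)/3-.5,135+(y+.5)/3-.5,z)
def quad(n,pts,z):
    q=np.array([P(*p,z) for p in pts]); e=q[1]-q[0]; f=q[2]-q[3]; g=q[3]-q[0];k=q[2]-q[1]
    ang=[np.degrees(np.arctan2(v[1],v[0]))for v in(e,f,g,k)]
    print(n,q.mean(0).round(4),np.round(ang,1),[round(float(np.linalg.norm(v)),4) for v in(e,f,g,k)])
quad('board',[(180,62),(775,24),(788,165),(186,207)],.025)
quad('endblk',[(707,27),(775,24),(782,100),(711,104)],.095)
quad('block',[(30,308),(102,317),(90,388),(16,381)],.07)
quad('pyr',[(727,304),(782,320),(768,376),(712,360)],.052)
for n,x,y,z in[('dowel',229,126,.047),('endmark',745,65,.095),('button',245,322,.026),('drum',414,320,.056),('wheel',567,355,.03)]: print(n,P(x,y,z).round(4))
E
```

```text
board [0.6194 0.0104] [ -85.4  -85.2 -173.7 -176.1] [0.4771, 0.4722, 0.1189, 0.1172]
endblk [ 0.6398 -0.1868] [ -86.6  -85.9 -177.7 -176.1] [0.051, 0.0527, 0.0599, 0.0593]
block [0.425 0.311] [-96.5 -94.7 174.5 175.1] [0.0534, 0.0539, 0.0535, 0.0519]
pyr [ 0.4388 -0.1922] [-105.8 -105.4  164.5  165. ] [0.0426, 0.043, 0.0437, 0.0434]
dowel [0.6005 0.2051]
endmark [ 0.6387 -0.1877]
button [0.4512 0.1888]
drum [0.4504 0.056 ]
wheel [ 0.4282 -0.0578]
```

```bash
cat >> h.py <<'E'
def plan(wps,start=None,h=.159):
    """wps: (x,y,zgrasp,yawdeg); prints dp mm and turn per call, <=195mm and <=34deg each"""
    if start is None:
        s=ctrl.read_state(); p=np.array(s['tool_pos'])-[0,0,h]; y=np.degrees(s['tcp_rot'][2]); print('now',p.round(4),round(y,2),'t',round(s['time'],2))
    else: p=np.array(start[:3]);y=start[3]
    for w in wps:
        n=int(max(1,np.ceil(np.linalg.norm(w[:3]-p)/.195),np.ceil(abs(w[3]-y)/34)))
        p0,y0=p.copy(),y
        for i in range(1,n+1):
            q=p0+(np.array(w[:3])-p0)*i/n; yy=y0+(w[3]-y0)*i/n
            d=q-p;a=np.radians(y);c,s_=np.cos(a),np.sin(a)
            dp=1000*np.array([c*d[0]+s_*d[1],s_*d[0]-c*d[1],-d[2]])
            print(w,'dp',dp.round(1).tolist(),'turn',round(y-yy,1)); p=q;y=yy
E
python3 - <<'E'
from h import *
plan([(.45,-.25,.24,50),(.46,.0,.24,84.4),(.43,.225,.2,84.4)])
E
```

```text
now [ 0.1853 -0.4911  0.2451] 20.67 t 0.1
(0.45, -0.25, 0.24, 50) dp [166.4, -66.1, 2.6] turn -14.7
(0.45, -0.25, 0.24, 50) dp [177.7, -21.8, 2.6] turn -14.7
(0.46, 0.0, 0.24, 84.4) dp [99.0, -76.5, -0.0] turn -17.2
(0.46, 0.0, 0.24, 84.4) dp [117.2, -43.8, -0.0] turn -17.2
(0.43, 0.225, 0.2, 84.4) dp [110.5, -25.9, 20.0] turn 0.0
(0.43, 0.225, 0.2, 84.4) dp [110.5, -25.9, 20.0] turn 0.0
```

>>> {"api": "servo_tool", "payload": {"steps": [{"dp":[40,-16,1],"turn":-4},{"dp":[75,-30,1],"turn":-8},{"dp":[110,-44,2],"turn":-12},{"dp":[140,-56,2],"turn":-14},{"dp":[166,-66,3],"turn":-14.7}]}}

```text
time: 0.52
tool_pos: [0.3186, -0.3691, 0.4016]
tcp_rot: [-3.141, -0.0, 0.62]
contact_force: [-0.0, 0.7, -0.6]
finger_gap: 0.0915
grip_force: 0.0
```

>>> {"api": "servo_tool", "payload": {"steps": [{"dp":[36,-4,1],"turn":-4},{"dp":[72,-8,1],"turn":-8},{"dp":[108,-12,2],"turn":-12},{"dp":[145,-16,2],"turn":-14},{"dp":[178,-22,3],"turn":-14.7}]}}

```text
time: 0.93
tool_pos: [0.4512, -0.2483, 0.3985]
tcp_rot: [-3.142, -0.0, 0.876]
contact_force: [0.6, 0.3, 0.3]
finger_gap: 0.0919
grip_force: 0.0
```

>>> {"api": "servo_tool", "payload": {"steps": [{"dp":[99,-76,0],"turn":-17.2},{"dp":[99,-76,0],"turn":-17.2},{"dp":[99,-76,0],"turn":-17.2},{"dp":[99,-76,0],"turn":-17.2},{"dp":[99,-76,0],"turn":-17.2}]}}

```text
time: 1.35
tool_pos: [0.4551, -0.1233, 0.3987]
tcp_rot: [-3.141, 0.0, 1.178]
contact_force: [0.4, -0.0, 0.1]
finger_gap: 0.0917
grip_force: 0.0
```

>>> {"api": "servo_tool", "payload": {"steps": [{"dp":[117,-44,0],"turn":-17.2},{"dp":[117,-44,0],"turn":-17.2},{"dp":[117,-44,0],"turn":-17.2},{"dp":[117,-44,0],"turn":-17.2},{"dp":[117,-44,0],"turn":-17.2}]}}

```text
time: 1.77
tool_pos: [0.4599, 0.0003, 0.3986]
tcp_rot: [3.142, 0.001, 1.476]
contact_force: [0.1, -0.8, 0.5]
finger_gap: 0.0918
grip_force: 0.0
```

>>> {"api": "servo_tool", "payload": {"steps": [{"dp":[111,-26,20],"turn":0},{"dp":[111,-26,20],"turn":0},{"dp":[111,-26,20],"turn":0},{"dp":[111,-26,20],"turn":0},{"dp":[111,-26,20],"turn":0}]}}

```text
time: 2.18
tool_pos: [0.4449, 0.112, 0.3783]
tcp_rot: [-3.141, 0.001, 1.474]
contact_force: [-0.1, -0.0, -0.6]
finger_gap: 0.0918
grip_force: 0.0
```

>>> {"api": "servo_tool", "payload": {"steps": [{"dp":[111,-26,20],"turn":0},{"dp":[111,-26,20],"turn":0},{"dp":[111,-26,20],"turn":0},{"dp":[111,-26,20],"turn":0},{"dp":[111,-26,20],"turn":0}]}}

```text
time: 2.6
tool_pos: [0.4303, 0.2248, 0.3584]
tcp_rot: [-3.142, 0.001, 1.474]
contact_force: [0.6, -0.2, -0.2]
finger_gap: 0.0917
grip_force: 0.0
```

```bash
python3 - <<'E'
from h import *
s=ctrl.read_state();print(s['time'],s['tool_pos'],np.degrees(s['tcp_rot']))
a=save('wrist','w1');m=ctrl.camera_model('wrist');R=cv2.Rodrigues(np.array(m['rvec']))[0];print(-R.T@np.array(m['tvec']).ravel(),R[2])
cv2.imwrite('pics/w1b.png',cv2.resize(a,(800,600),interpolation=cv2.INTER_CUBIC))
E
```

```text
2.6 [0.43027129 0.22484431 0.35838498] [-1.79999572e+02  6.03344979e-02  8.44450596e+01]
[0.43794994 0.3008578  0.3397328 ] [-0.02802986 -0.27747334 -0.96032436]
```

View pics/w1b.png

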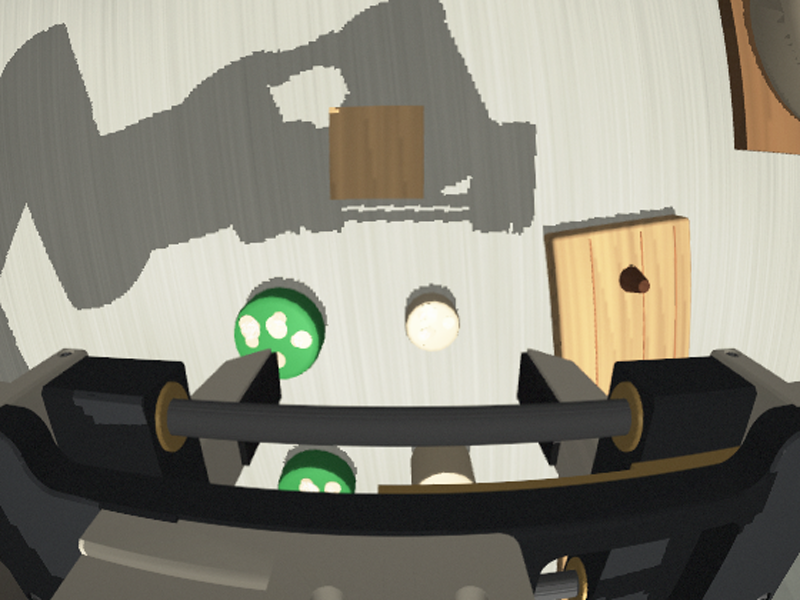

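```bash
python3 - <<'E'
from h import *
W=lambda u,v,z:px2w('wrist',(u+.5)*.7-.5,(v+.5)*.7-.5,z)
q=np.array([W(*p,.07) for p in[(331,106),(424,106),(424,199),(331,199)]])
print(q.mean(0),[np.degrees(np.arctan2(*(b-a)[::-1])) for a,b in zip(q,np.roll(q,-1,0))],[np.linalg.norm(b-a) for a,b in zip(q,np.roll(q,-1,0))])
print('dowel',W(643,285,.049),W(631,278,.025),'btn',W(432,326,.026),'corners',W(553,237,.025),W(689,219,.025))
E
```

```text
[0.42667988 0.31272038] [np.float64(-6.412683367990348), np.float64(-95.4574120558627), np.float64(173.9454615128972), np.float64(83.7597360072645)] [np.float64(0.053207716552211154), np.float64(0.05430862602885929), np.float64(0.05394977341426898), np.float64(0.054638552783642894)]
dowel [0.60362251 0.21181402] [0.60612665 0.21094612] btn [0.45073996 0.1896201 ] corners [0.54214698 0.24638952] [0.66007979 0.25407131]
```

The wrist view shows the block top centred at (378,152), the dowel tip at (643,285) and the button at (432,326). Next I grasp the block.

```bash
python3 - <<'E'
from h import *
plan([(.4264,.312,.13,84.2),(.4264,.312,.04,84.2),(.4264,.312,.13,84.2),(.57,.16,.15,94.5)])
E
```

```text
now [0.4304 0.2241 0.1996] 84.37 t 2.65
(0.4264, 0.312, 0.13, 84.2) dp [87.0, -12.6, 69.6] turn 0.2
(0.4264, 0.312, 0.04, 84.2) dp [0.0, 0.0, 90.0] turn 0.0
(0.4264, 0.312, 0.13, 84.2) dp [0.0, 0.0, -90.0] turn 0.0
(0.57, 0.16, 0.15, 94.5) dp [-68.4, 79.1, -10.0] turn -5.1
(0.57, 0.16, 0.15, 94.5) dp [-75.2, 72.7, -10.0] turn -5.2
```

>>> {"api": "servo_tool", "payload": {"steps": [{"dp":[87,-12.5,40],"turn":0},{"dp":[87,-12.5,60],"turn":0},{"dp":[87,-12.5,70],"turn":0},{"dp":[87,-12.5,70],"turn":0},{"dp":[87,-12.5,70],"turn":0}], "jaw": 80}}

```text
time: 3.07
tool_pos: [0.4261, 0.312, 0.2878]
tcp_rot: [-3.14, 0.002, 1.473]
contact_force: [-0.9, 0.1, -0.1]
finger_gap: 0.08
grip_force: 0.0
```

>>> {"api": "servo_tool", "payload": {"steps": [{"dp":[0,0,30],"turn":0},{"dp":[0,0,60],"turn":0},{"dp":[0,0,80],"turn":0},{"dp":[0,0,90],"turn":0},{"dp":[0,0,90],"turn":0}]}}

```text
time: 3.48
tool_pos: [0.426, 0.3117, 0.1982]
tcp_rot: [-3.14, 0.001, 1.472]
contact_force: [0.9, -0.7, -0.0]
finger_gap: 0.08
grip_force: 0.0
```

>>> {"api": "servo_tool", "payload": {"steps": [{"dp":[0,0,0],"turn":0},{"dp":[0,0,0],"turn":0},{"dp":[0,0,0],"turn":0},{"dp":[0,0,0],"turn":0},{"dp":[0,0,0],"turn":0}], "jaw": 30, "grip_force": 35}}

```text
time: 3.9
tool_pos: [0.4255, 0.3137, 0.1997]
tcp_rot: [3.14, -0.001, 1.475]
contact_force: [0.2, -1.5, 6.0]
finger_gap: 0.0539
grip_force: 35.0
```

>>> {"api": "servo_tool", "payload": {"steps": [{"dp":[0,0,0],"turn":0},{"dp":[0,0,-10],"turn":0},{"dp":[0,0,-40],"turn":0},{"dp":[0,0,-70],"turn":0},{"dp":[0,0,-90],"turn":0}]}}

```text
time: 4.32
tool_pos: [0.4253, 0.3137, 0.2915]
tcp_rot: [3.14, -0.001, 1.475]
contact_force: [0.9, 0.1, -0.6]
finger_gap: 0.0538
grip_force: 35.0
```

>>> {"api": "servo_tool", "payload": {"steps": [{"dp":[-20,22,-3],"turn":-2},{"dp":[-40,46,-6],"turn":-4},{"dp":[-58,66,-9],"turn":-5.1},{"dp":[-68,79,-10],"turn":-5.1},{"dp":[-68,79,-10],"turn":-5.1}]}}

```text
time: 4.73
tool_pos: [0.4993, 0.2361, 0.2996]
tcp_rot: [3.139, 0.0, 1.561]
contact_force: [0.0, -0.4, -0.9]
finger_gap: 0.0539
grip_force: 35.0
```

>>> {"api": "servo_tool", "payload": {"steps": [{"dp":[-22,21,-3],"turn":-2},{"dp":[-44,43,-6],"turn":-4},{"dp":[-63,61,-9],"turn":-5.2},{"dp":[-75,73,-10],"turn":-5.2},{"dp":[-75,73,-10],"turn":-5.2}]}}

```text
time: 5.15
tool_pos: [0.5712, 0.1609, 0.3092]
tcp_rot: [3.14, 0.001, 1.652]
contact_force: [-0.6, -0.6, -0.8]
finger_gap: 0.0539
grip_force: 35.0
```

```bash
python3 - <<'E'
from h import *
s=ctrl.read_state();print(s['time'],s['tool_pos'],np.degrees(s['tcp_rot']))
a=save('wrist','w2')
cv2.imwrite('pics/w2b.png',cv2.resize(a,(800,600),interpolation=cv2.INTER_CUBIC))
E
```

```text
5.15 [0.57122326 0.160925   0.30915669] [1.79914795e+02 3.59185587e-02 9.46324053e+01]
```

View pics/w2b.png

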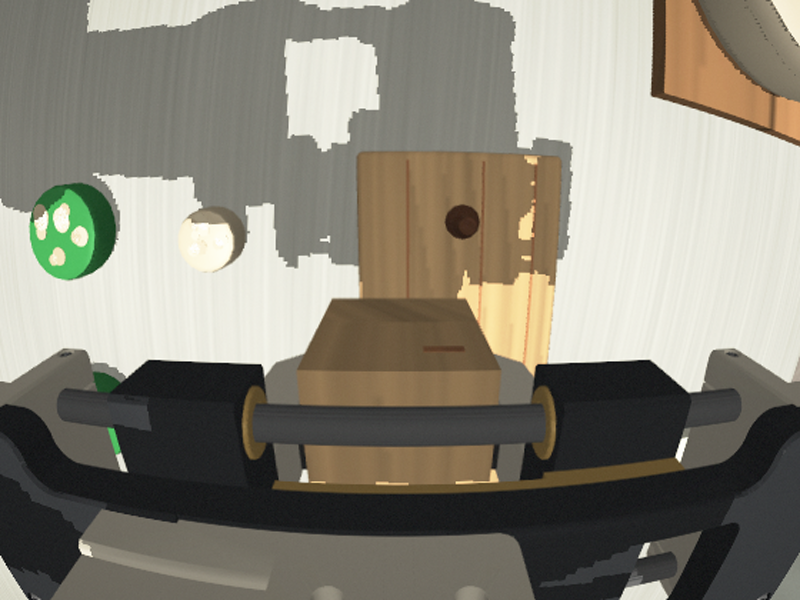

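```bash
python3 - <<'E'
from h import *
W=lambda u,v,z:px2w('wrist',(u+.5)*.7-.5,(v+.5)*.7-.5,z)
s=ctrl.read_state();p=np.array(s['tool_pos']);y=s['tcp_rot'][2];print(p,np.degrees(y))
ex=np.array([np.cos(y),np.sin(y)]);ey=np.array([np.sin(y),-np.cos(y)])
g=p[2]-.159
for n,u,v,z in[('topL',300,370,g+.03),('topR',499,370,g+.03),('botL',331,298,g-.04),('botR',467,298,g-.04)]:
    w=W(u,v,z)-p[:2];print(n,(w@ex).round(4),(w@ey).round(4))
c=[W(u,v,.025) for u,v in[(358,153),(561,156),(552,330),(358,280)]]
for a,b in[(0,1),(1,2),(0,3)]:
    d=c[b]-c[a];print(c[a],np.degrees(np.arctan2(d[1],d[0])),np.linalg.norm(d))
print('dowel foot',W(461,220,.025),'tip',W(468,228,.049),'mid',W(463,222,.037),'btn',W(209,240,.026))
E
```

```text
[0.57001342 0.16214221 0.30877362] 94.66105953547523
topL 0.0264 -0.0259
topR 0.0264 0.0267
botL 0.0265 -0.0273
botR 0.0264 0.0278
[0.54020954 0.24740444] 5.36475441467741 0.11770031746132377
[0.65739429 0.25840893] -84.56577447134127 0.10711918809413842
[0.54020954 0.24740444] -86.18730896608751 0.07380129399779738
dowel foot [0.60173822 0.21399462] tip [0.60246078 0.21240591] mid [0.60125134 0.21413036] btn [0.452265   0.19227379]
```

```bash
python3 - <<'E'
import cv2
a=cv2.imread('pics/w2.png')
cv2.imwrite('pics/w2c.png',cv2.resize(a[100:280,200:400],None,fx=4,fy=3.3,interpolation=cv2.INTER_CUBIC)) if 0 else cv2.imwrite('pics/w2c.png',cv2.resize(a[100:245,200:400],None,fx=4,fy=4,interpolation=cv2.INTER_CUBIC))
E
```

```text
(no output)
```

View pics/w2c.png

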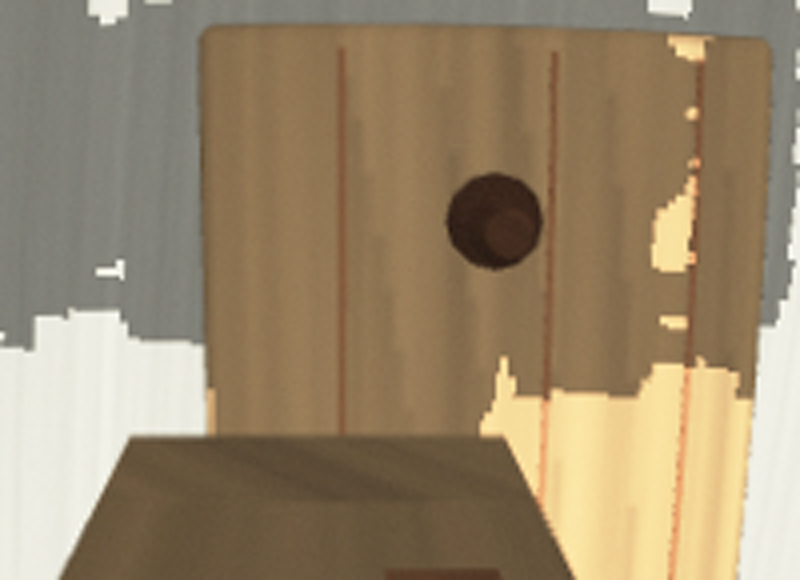

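The crop shows the dowel foot at (494,221) and its tip at (511,234), with the held block centred in the jaws. I'll move nearer, let the arm settle and measure again.

```bash
python3 - <<'E'
from h import *
plan([(.597,.145,.105,94.9)])
E
```

```text
now [0.57   0.1621 0.1498] 94.66 t 5.2
(0.597, 0.145, 0.105, 94.9) dp [-19.3, 25.5, 44.8] turn -0.2
```

>>> {"api": "servo_tool", "payload": {"steps": [{"dp":[-19,25.5,30],"turn":-0.2},{"dp":[-19,25.5,45],"turn":-0.2},{"dp":[-19,25.5,45],"turn":-0.2},{"dp":[-19,25.5,45],"turn":-0.2},{"dp":[-19,25.5,45],"turn":-0.2}]}}

```text
time: 5.62
tool_pos: [0.5961, 0.1471, 0.2647]
tcp_rot: [3.141, -0.0, 1.659]
contact_force: [-0.0, 0.3, -1.5]
finger_gap: 0.0538
grip_force: 35.0
```

```bash
python3 - <<'E'
from h import *
for i in range(2):
    s=ctrl.read_state();m=ctrl.camera_model('wrist');print(s['time'],s['tool_pos'],np.degrees(s['tcp_rot']),np.ravel(m['tvec']))
    a=save('wrist','w3')
s=ctrl.read_state();print(s['tool_pos'],np.degrees(s['tcp_rot']))
c=a[60:205,200:400];cv2.imwrite('pics/w3c.png',cv2.resize(c,None,fx=4,fy=4,interpolation=cv2.INTER_CUBIC))
E
```

```text
5.6167 [0.59608003 0.14711562 0.2646878 ] [ 1.79985141e+02 -1.58978892e-02  9.50419405e+01] [-0.60680204  0.09668125  0.28413909]
5.6667 [0.59626291 0.14701498 0.26512353] [ 1.79918838e+02 -1.20653309e-02  9.50436652e+01] [-0.6073196   0.0966181   0.28383258]
[0.59638888 0.14687744 0.26527553] [ 1.79887264e+02 -9.74709147e-03  9.50377099e+01]
```

View pics/w3c.png

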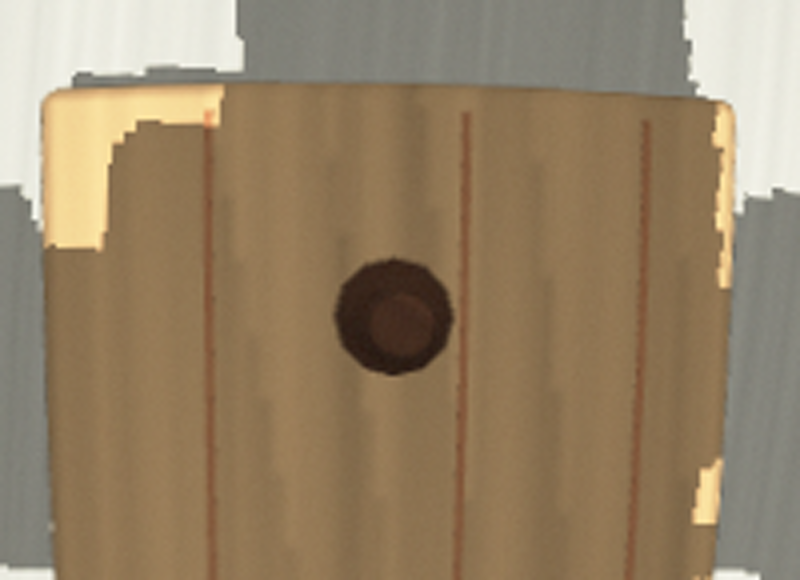

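```bash
python3 - <<'E'
from h import *
W=lambda x,y,z:px2w('wrist',200+(x+.5)/4-.5,60+(y+.5)/4-.5,z)
d1,d2=W(394,317,.025),W(401.5,323,.049);print(d1,d2)
L,R=W(45,91,.025),W(733,100,.025);L2,R2=W(55,560,.025),W(715,560,.025)
a=lambda p,q:np.degrees(np.arctan2(*(q-p)[::-1]))
print(L,R,np.linalg.norm(L-R),a(L,R),a(L,L2),a(R,R2),(L2+R2)/2)
u=np.array([np.cos(np.radians(-84.9)),np.sin(np.radians(-84.9))]);print((L+R)/2+.04*u)
d=(d1+d2)/2
plan([(*d,.105,95),(*d,.067,95)])
E
```

```text
[0.60443145 0.21163941] [0.60408811 0.21214159]
[0.54210428 0.24616397] [0.65954425 0.2566067 ] 0.11790333870358936 5.081356444911811 -85.40147435243543 -84.81425973918499 [0.60784098 0.16940874]
[0.60438003 0.21154369]
now [0.5964 0.1469 0.1063] 95.04 t 5.72
(np.float64(0.6042597792293005), np.float64(0.21189049987080177), 0.105, 95) dp [64.1, 13.5, 1.3] turn 0.0
(np.float64(0.6042597792293005), np.float64(0.21189049987080177), 0.067, 95) dp [0.0, 0.0, 38.0] turn 0.0
```

>>> {"api": "servo_tool", "payload": {"steps": [{"dp":[35,13.5,1],"turn":0},{"dp":[58,13.5,1],"turn":0},{"dp":[64.5,13.5,1],"turn":0},{"dp":[64.5,13.5,1],"turn":0},{"dp":[64.5,13.5,1],"turn":0}]}}

```text
time: 6.13
tool_pos: [0.6042, 0.2115, 0.2634]
tcp_rot: [3.141, 0.0, 1.659]
contact_force: [0.5, -0.5, -1.1]
finger_gap: 0.054
grip_force: 35.0
```

>>> {"api": "servo_tool", "payload": {"steps": [{"dp":[0,0,4],"turn":0},{"dp":[0,0,8],"turn":0},{"dp":[0,0,12],"turn":0},{"dp":[0,0,12],"turn":0},{"dp":[0,0,12],"turn":0}]}}

```text
time: 6.55
tool_pos: [0.6046, 0.2107, 0.2501]
tcp_rot: [-3.141, 0.0, 1.657]
contact_force: [0.1, -0.1, -0.6]
finger_gap: 0.0538
grip_force: 35.0
```

```bash
python3 - <<'E'
from h import *
plan([(.6042,.2123,.067,95)])
s=ctrl.read_state();print(s['contact_force'],s['tool_pos'])
E
```

```text
now [0.6046 0.2107 0.0911] 94.92 t 6.55
(0.6042, 0.2123, 0.067, 95) dp [1.6, -0.3, 24.1] turn -0.1
[ 0.11191642 -0.1273372  -0.5634286 ] [0.6046083  0.21068066 0.25013033]
```

>>> {"api": "servo_tool", "payload": {"steps": [{"dp":[0.8,0,4],"turn":0},{"dp":[0.8,0,9],"turn":0},{"dp":[0.8,0,14],"turn":0},{"dp":[0.8,0,18],"turn":0},{"dp":[0.8,0,18],"turn":0}]}}

```text
time: 6.97
tool_pos: [0.6041, 0.2121, 0.2313]
tcp_rot: [-3.139, 0.0, 1.658]
contact_force: [0.4, -0.3, -0.6]
finger_gap: 0.0538
grip_force: 35.0
```

>>> {"api": "servo_tool", "payload": {"steps": [{"dp":[0,0,2],"turn":0},{"dp":[0,0,4],"turn":0},{"dp":[0,0,6],"turn":0},{"dp":[0,0,7],"turn":0},{"dp":[0,0,7],"turn":0}]}}

```text
time: 7.38
tool_pos: [0.6045, 0.2121, 0.2255]
tcp_rot: [-3.141, 0.0, 1.658]
contact_force: [-0.7, 0.6, -0.6]
finger_gap: 0.0542
grip_force: 35.0
```

Entering freely. Now I press on.

>>> {"api": "servo_tool", "payload": {"steps": [{"dp":[0,0,1],"turn":0},{"dp":[0,0,2],"turn":0},{"dp":[0,0,3],"turn":0},{"dp":[0,0,3],"turn":0},{"dp":[0,0,3],"turn":0}]}}

```text
time: 7.8
tool_pos: [0.6045, 0.2121, 0.2247]
tcp_rot: [3.14, -0.0, 1.658]
contact_force: [-3.7, -0.7, 10.6]
finger_gap: 0.0538
grip_force: 35.0
```

>>> {"api": "servo_tool", "payload": {"steps": [{"dp":[0,0,1],"turn":0},{"dp":[0,0,2],"turn":0},{"dp":[0,0,2],"turn":0},{"dp":[0,0,2],"turn":0},{"dp":[0,0,2],"turn":0}]}}

```text
time: 8.22
tool_pos: [0.6044, 0.2121, 0.2247]
tcp_rot: [3.14, -0.0, 1.658]
contact_force: [-8.2, -2.0, 23.0]
finger_gap: 0.0539
grip_force: 35.0
```

>>> {"api": "servo_tool", "payload": {"steps": [{"dp":[0,0,-2],"turn":0},{"dp":[0,0,-2],"turn":0},{"dp":[0,0,-2],"turn":0},{"dp":[0,0,-2],"turn":0},{"dp":[0,0,-2],"turn":0}], "jaw": 80}}

```text
time: 8.63
tool_pos: [0.6045, 0.2121, 0.2222]
tcp_rot: [-3.141, 0.0, 1.658]
contact_force: [0.7, -0.9, -0.9]
finger_gap: 0.079
grip_force: 0.0
```

>>> {"api": "servo_tool", "payload": {"steps": [{"dp":[0,0,-30],"turn":0},{"dp":[0,0,-70],"turn":0},{"dp":[0,0,-105],"turn":0},{"dp":[0,0,-120],"turn":0},{"dp":[0,0,-120],"turn":0}]}}

```text
time: 9.05
tool_pos: [0.6053, 0.2123, 0.3475]
tcp_rot: [3.133, -0.001, 1.658]
contact_force: [0.3, 1.1, 0.1]
finger_gap: 0.0803
grip_force: 0.0
```

```bash
python3 - <<'E'
from h import *
plan([(.5,.02,.19,95),(.435,-.14,.17,90)])
E
```

```text
now [0.6053 0.2123 0.1885] 94.97 t 9.05
(0.5, 0.02, 0.19, 95) dp [-91.2, -60.8, -0.7] turn -0.0
(0.5, 0.02, 0.19, 95) dp [-91.2, -60.8, -0.7] turn -0.0
(0.435, -0.14, 0.17, 90) dp [-153.7, -78.7, 20.0] turn 5.0
```

>>> {"api": "servo_tool", "payload": {"steps": [{"dp":[-91,-61,0],"turn":0},{"dp":[-91,-61,0],"turn":0},{"dp":[-91,-61,0],"turn":0},{"dp":[-91,-61,0],"turn":0},{"dp":[-91,-61,0],"turn":0}]}}

```text
time: 9.47
tool_pos: [0.5512, 0.1151, 0.3418]
tcp_rot: [-3.14, -0.0, 1.655]
contact_force: [0.3, -0.1, 0.1]
finger_gap: 0.08
grip_force: 0.0
```

>>> {"api": "servo_tool", "payload": {"steps": [{"dp":[-91,-61,0],"turn":0},{"dp":[-91,-61,0],"turn":0},{"dp":[-91,-61,0],"turn":0},{"dp":[-91,-61,0],"turn":0},{"dp":[-91,-61,0],"turn":0}]}}

```text
time: 9.88
tool_pos: [0.4991, 0.02, 0.3423]
tcp_rot: [-3.141, -0.0, 1.656]
contact_force: [1.3, 1.0, -0.2]
finger_gap: 0.08
grip_force: 0.0
```

>>> {"api": "servo_tool", "payload": {"steps": [{"dp":[-154,-79,20],"turn":5},{"dp":[-154,-79,20],"turn":5},{"dp":[-154,-79,20],"turn":5},{"dp":[-154,-79,20],"turn":5},{"dp":[-154,-79,20],"turn":5}]}}

```text
time: 10.3
tool_pos: [0.433, -0.1432, 0.3218]
tcp_rot: [-3.141, 0.001, 1.568]
contact_force: [-0.1, -0.2, -0.1]
finger_gap: 0.08
grip_force: 0.0
```

>>> {"api": "servo_tool", "payload": {"steps": [{"dp":[0,0,0],"turn":0},{"dp":[0,0,0],"turn":0},{"dp":[0,0,0],"turn":0},{"dp":[0,0,0],"turn":0},{"dp":[0,0,0],"turn":0}]}}

```text
time: 10.72
tool_pos: [0.4341, -0.1388, 0.3228]
tcp_rot: [3.141, 0.0, 1.573]
contact_force: [-0.1, 0.0, -0.2]
finger_gap: 0.0797
grip_force: 0.0
```

```bash
python3 - <<'E'
from h import *
s=ctrl.read_state();print(s['time'],s['tool_pos'],np.degrees(s['tcp_rot']))
a=save('wrist','w4');b=save('top','t4')
o=np.zeros((600,800,3),np.uint8);o[:420,:560]=a
o[420:600,0:540]=cv2.resize(b[140:200,130:310],None,fx=3,fy=3,interpolation=cv2.INTER_CUBIC)
cv2.imwrite('pics/m4.png',o)
E
```

```text
10.7167 [ 0.43406036 -0.13876516  0.3227864 ] [1.79978872e+02 1.50160651e-03 9.01122319e+01]
```

View pics/m4.png

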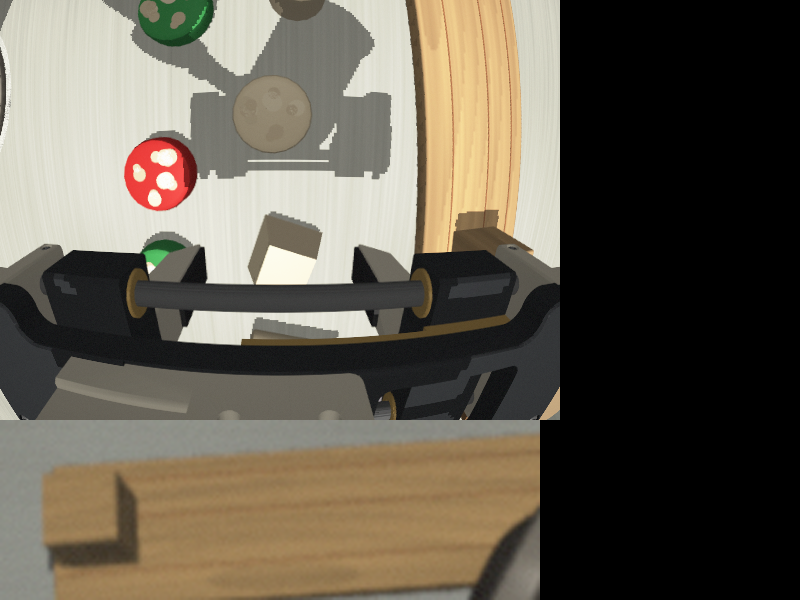

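The block sits home and square on the dowel. The wheel is at (272,114) in the wrist view.

```bash
python3 - <<'E'
from h import *
w=px2w('wrist',272,114,.03);print(w)
w=(round(w[0],4),round(w[1],4))
plan([(*w,.07,90),(*w,.0225,90),(*w,.12,90),(.6132,.1121,.12,95),(.6132,.1121,.0485,95)])
E
```

```text
[ 0.42803336 -0.0576372 ]
now [ 0.4338 -0.1392  0.1638] 90.07 t 10.82
(np.float64(0.428), np.float64(-0.0576), 0.07, 90) dp [81.6, -5.7, 93.8] turn 0.1
(np.float64(0.428), np.float64(-0.0576), 0.0225, 90) dp [0.0, 0.0, 47.5] turn 0.0
(np.float64(0.428), np.float64(-0.0576), 0.12, 90) dp [0.0, 0.0, -97.5] turn 0.0
(0.6132, 0.1121, 0.12, 95) dp [84.9, 92.6, -0.0] turn -2.5
(0.6132, 0.1121, 0.12, 95) dp [80.7, 96.2, -0.0] turn -2.5
(0.6132, 0.1121, 0.0485, 95) dp [-0.0, -0.0, 71.5] turn 0.0
```

>>> {"api": "servo_tool", "payload": {"steps": [{"dp":[40,-3,20],"turn":0},{"dp":[75,-5.5,40],"turn":0},{"dp":[81.5,-5.5,75],"turn":0},{"dp":[81.5,-5.5,94],"turn":0},{"dp":[81.5,-5.5,94],"turn":0}]}}

```text
time: 11.23
tool_pos: [0.4267, -0.0571, 0.2259]
tcp_rot: [-3.135, -0.002, 1.573]
contact_force: [-1.2, 0.2, 0.5]
finger_gap: 0.0798
grip_force: 0.0
```

>>> {"api": "servo_tool", "payload": {"steps": [{"dp":[0,0,15],"turn":0},{"dp":[0,0,30],"turn":0},{"dp":[0,0,42],"turn":0},{"dp":[0,0,47],"turn":0},{"dp":[0,0,47],"turn":0}]}}

```text
time: 11.65
tool_pos: [0.4282, -0.0588, 0.1818]
tcp_rot: [-3.141, -0.0, 1.57]
contact_force: [-0.8, -0.4, 0.2]
finger_gap: 0.0799
grip_force: 0.0
```

>>> {"api": "servo_tool", "payload": {"steps": [{"dp":[0,0,0],"turn":0},{"dp":[0,0,0],"turn":0},{"dp":[0,0,0],"turn":0},{"dp":[0,0,0],"turn":0},{"dp":[0,0,0],"turn":0}], "jaw": 50, "grip_force": 20}}

```text
time: 12.07
tool_pos: [0.4283, -0.0587, 0.1826]
tcp_rot: [3.14, 0.001, 1.57]
contact_force: [0.2, -0.1, 7.6]
finger_gap: 0.0673
grip_force: 20.0
```

>>> {"api": "servo_tool", "payload": {"steps": [{"dp":[0,0,0],"turn":0},{"dp":[0,0,-15],"turn":0},{"dp":[0,0,-45],"turn":0},{"dp":[0,0,-80],"turn":0},{"dp":[0,0,-97],"turn":0}]}}

```text
time: 12.48
tool_pos: [0.4284, -0.0586, 0.2819]
tcp_rot: [3.138, 0.001, 1.57]
contact_force: [1.7, 0.5, -1.6]
finger_gap: 0.0681
grip_force: 20.0
```

>>> {"api": "servo_tool", "payload": {"steps": [{"dp":[20,22,0],"turn":-1},{"dp":[43,47,0],"turn":-2},{"dp":[66,72,0],"turn":-2.5},{"dp":[85,92.5,0],"turn":-2.5},{"dp":[85,92.5,0],"turn":-2.5}]}}

```text
time: 12.9
tool_pos: [0.5232, 0.0291, 0.2791]
tcp_rot: [3.138, -0.001, 1.617]
contact_force: [0.3, 0.2, -0.6]
finger_gap: 0.0677
grip_force: 20.0
```

>>> {"api": "servo_tool", "payload": {"steps": [{"dp":[20,24,0],"turn":-1},{"dp":[43,50,0],"turn":-2},{"dp":[65,76,0],"turn":-2.5},{"dp":[80.5,96,0],"turn":-2.5},{"dp":[80.5,96,0],"turn":-2.5}]}}

```text
time: 13.32
tool_pos: [0.6149, 0.1134, 0.2784]
tcp_rot: [3.139, -0.001, 1.66]
contact_force: [-0.5, 0.2, -1.6]
finger_gap: 0.0673
grip_force: 20.0
```

```bash
python3 - <<'E'
from h import *
plan([(.6132,.1121,.0485,95)])
E
```

```text
now [0.6149 0.1134 0.1194] 95.1 t 13.32
(0.6132, 0.1121, 0.0485, 95) dp [-1.2, -1.8, 70.9] turn 0.1
```

>>> {"api": "servo_tool", "payload": {"steps": [{"dp":[-1,-1.5,25],"turn":0},{"dp":[-1,-1.5,50],"turn":0},{"dp":[-1,-1.5,62],"turn":0},{"dp":[-1,-1.5,68],"turn":0},{"dp":[-1,-1.5,70],"turn":0}]}}

```text
time: 13.73
tool_pos: [0.6109, 0.1093, 0.2079]
tcp_rot: [-3.139, 0.0, 1.657]
contact_force: [0.2, 0.3, -1.6]
finger_gap: 0.0676
grip_force: 20.0
```

>>> {"api": "servo_tool", "payload": {"steps": [{"dp":[0,0,0.5],"turn":0},{"dp":[0,0,1],"turn":0},{"dp":[0,0,1],"turn":0},{"dp":[0,0,1],"turn":0},{"dp":[0,0,1],"turn":0}]}}

```text
time: 14.15
tool_pos: [0.6117, 0.1098, 0.2084]
tcp_rot: [3.14, 0.0, 1.658]
contact_force: [1.0, 0.9, -1.4]
finger_gap: 0.0673
grip_force: 20.0
```

>>> {"api": "servo_tool", "payload": {"steps": [{"dp":[1.5,1,0],"turn":0},{"dp":[1.5,1,0.5],"turn":0},{"dp":[1.5,1,1.5],"turn":0},{"dp":[1.5,1,1.5],"turn":0},{"dp":[1.5,1,1.5],"turn":0}]}}

```text
time: 14.57
tool_pos: [0.6125, 0.1116, 0.2076]
tcp_rot: [3.14, -0.0, 1.658]
contact_force: [-3.0, 1.2, 8.3]
finger_gap: 0.0678
grip_force: 20.0
```

>>> {"api": "servo_tool", "payload": {"steps": [{"dp":[0,0,0],"turn":0},{"dp":[0,0,0],"turn":0},{"dp":[0,0,-1],"turn":0},{"dp":[0,0,-1],"turn":0},{"dp":[0,0,-1],"turn":0}], "jaw": 84}}

```text
time: 14.98
tool_pos: [0.6124, 0.1114, 0.2071]
tcp_rot: [-3.142, 0.0, 1.658]
contact_force: [0.3, -0.4, -0.4]
finger_gap: 0.0839
grip_force: 0.0
```

>>> {"api": "servo_tool", "payload": {"steps": [{"dp":[0,0,-30],"turn":0},{"dp":[0,0,-70],"turn":0},{"dp":[0,0,-105],"turn":0},{"dp":[0,0,-130],"turn":0},{"dp":[0,0,-130],"turn":0}]}}

```text
time: 15.4
tool_pos: [0.6135, 0.1115, 0.3437]
tcp_rot: [3.13, 0.0, 1.658]
contact_force: [0.6, 0.4, 0.9]
finger_gap: 0.0839
grip_force: 0.0
```

```bash
python3 - <<'E'
from h import *
plan([(.46,-.08,.18,90),(.435,-.265,.18,75)])
E
```

```text
now [0.6135 0.1115 0.1847] 94.98 t 15.4
(0.46, -0.08, 0.18, 90) dp [-88.8, -84.8, 2.3] turn 2.5
(0.46, -0.08, 0.18, 90) dp [-92.3, -80.8, 2.3] turn 2.5
(0.435, -0.265, 0.18, 75) dp [-185.0, -25.0, -0.0] turn 15.0
```

>>> {"api": "servo_tool", "payload": {"steps": [{"dp":[-89,-85,2],"turn":2.5},{"dp":[-89,-85,2],"turn":2.5},{"dp":[-89,-85,2],"turn":2.5},{"dp":[-89,-85,2],"turn":2.5},{"dp":[-89,-85,2],"turn":2.5}]}}

```text
time: 15.82
tool_pos: [0.5345, 0.014, 0.3349]
tcp_rot: [-3.141, -0.0, 1.611]
contact_force: [0.7, 0.2, -0.1]
finger_gap: 0.0837
grip_force: 0.0
```

>>> {"api": "servo_tool", "payload": {"steps": [{"dp":[-92,-81,2],"turn":2.5},{"dp":[-92,-81,2],"turn":2.5},{"dp":[-92,-81,2],"turn":2.5},{"dp":[-92,-81,2],"turn":2.5},{"dp":[-92,-81,2],"turn":2.5}]}}

```text
time: 16.23
tool_pos: [0.4585, -0.0808, 0.3332]
tcp_rot: [3.141, -0.0, 1.568]
contact_force: [1.4, -0.3, -0.3]
finger_gap: 0.0841
grip_force: 0.0
```

>>> {"api": "servo_tool", "payload": {"steps": [{"dp":[-185,-25,0],"turn":15},{"dp":[-185,-25,0],"turn":15},{"dp":[-185,-25,0],"turn":15},{"dp":[-185,-25,0],"turn":15},{"dp":[-185,-25,0],"turn":15}]}}

```text
time: 16.65
tool_pos: [0.4345, -0.2681, 0.3332]
tcp_rot: [3.139, 0.002, 1.308]
contact_force: [0.0, -0.3, -0.4]
finger_gap: 0.0841
grip_force: 0.0
```

>>> {"api": "servo_tool", "payload": {"steps": [{"dp":[0,0,0],"turn":0},{"dp":[0,0,0],"turn":0},{"dp":[0,0,0],"turn":0},{"dp":[0,0,0],"turn":0},{"dp":[0,0,0],"turn":0}]}}

```text
time: 17.07
tool_pos: [0.434, -0.2636, 0.3332]
tcp_rot: [-3.142, -0.0, 1.311]
contact_force: [-0.6, 1.6, 0.8]
finger_gap: 0.0841
grip_force: 0.0
```

```bash
python3 - <<'E'
from h import *
s=ctrl.read_state();print(s['time'],s['tool_pos'],np.degrees(s['tcp_rot']))
a=save('wrist','w5');b=save('top','t5')
o=np.zeros((600,800,3),np.uint8);o[:420,:]=cv2.resize(a[:210,80:480],None,fx=2,fy=2,interpolation=cv2.INTER_CUBIC)
o[420:600,0:540]=cv2.resize(b[140:200,130:310],None,fx=3,fy=3,interpolation=cv2.INTER_CUBIC)
cv2.imwrite('pics/m5.png',o)
E
```

```text
17.0667 [ 0.43401767 -0.26356011  0.33323395] [-1.79997630e+02 -1.03538173e-02  7.51065109e+01]
```

View pics/m5.png

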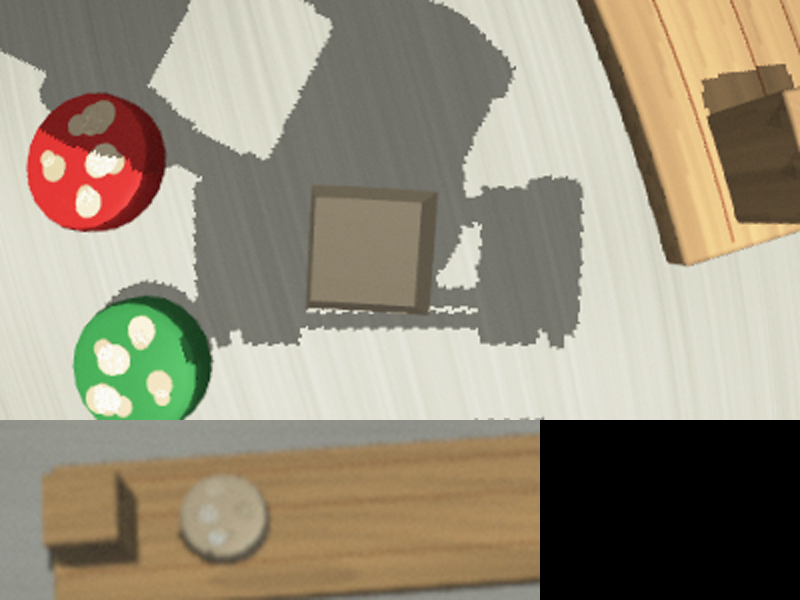

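```bash
python3 - <<'E'
from h import *
print('wheel',px2w('top',130+224/3,140+97/3,.055))
W=lambda x,y,z:px2w('wrist',80+(x+.5)/2-.5,(y+.5)/2-.5,z)
def quad(P,z):
    q=np.array([W(*p,z) for p in P]);e=np.roll(q,-1,0)-q
    print(q.mean(0),np.degrees(np.arctan2(e[:,1],e[:,0])).round(1),np.linalg.norm(e,axis=1).round(4));return q.mean(0)
c=quad([(316,196),(421,203),(414,306),(309,302)],.052)
f=quad([(313,185),(438,193),(429,315),(306,309)],0.0)
c=c.round(4)
plan([(*c,.09,71.8),(*c,.022,71.8),(*c,.13,71.8),(.6221,.0125,.13,95),(.6221,.0125,.049,95)])
E
```

```text
wheel [0.6097416  0.11011813]
[ 0.43891909 -0.19076382] [ -19.5 -108.6  162.4   70.5] [0.0419 0.0418 0.0426 0.0432]
[ 0.43921581 -0.19120484] [ -19.2 -108.8  161.9   71. ] [0.0597 0.0594 0.0599 0.0606]
now [ 0.4338 -0.264   0.1744] 75.07 t 17.17
(np.float64(0.4389), np.float64(-0.1908), 0.09, 71.8) dp [72.0, -13.9, 84.4] turn 3.3
(np.float64(0.4389), np.float64(-0.1908), 0.022, 71.8) dp [0.0, 0.0, 68.0] turn 0.0
(np.float64(0.4389), np.float64(-0.1908), 0.13, 71.8) dp [0.0, 0.0, -108.0] turn 0.0
(0.6221, 0.0125, 0.13, 95) dp [125.2, 55.3, -0.0] turn -11.6
(0.6221, 0.0125, 0.13, 95) dp [111.5, 79.3, -0.0] turn -11.6
(0.6221, 0.0125, 0.049, 95) dp [-0.0, -0.0, 81.0] turn 0.0
```

>>> {"api": "servo_tool", "payload": {"steps": [{"dp":[36,-7,20],"turn":2},{"dp":[66,-13,40],"turn":3.9},{"dp":[72,-14,70],"turn":3.9},{"dp":[72,-14,84],"turn":3.9},{"dp":[72,-14,84],"turn":3.9}]}}

```text
time: 17.58
tool_pos: [0.4378, -0.1902, 0.2468]
tcp_rot: [-3.136, -0.001, 1.242]
contact_force: [-0.6, 0.3, 0.3]
finger_gap: 0.0839
grip_force: 0.0
```

>>> {"api": "servo_tool", "payload": {"steps": [{"dp":[0,0,20],"turn":0},{"dp":[0,0,40],"turn":0},{"dp":[0,0,58],"turn":0},{"dp":[0,0,67],"turn":0},{"dp":[0,0,67],"turn":0}]}}

```text
time: 18.0
tool_pos: [0.4384, -0.1919, 0.1815]
tcp_rot: [-3.14, -0.0, 1.24]
contact_force: [-0.6, -0.1, 0.2]
finger_gap: 0.084
grip_force: 0.0
```

>>> {"api": "servo_tool", "payload": {"steps": [{"dp":[0,0,0],"turn":0},{"dp":[0,0,0],"turn":0},{"dp":[0,0,0],"turn":0},{"dp":[0,0,0],"turn":0},{"dp":[0,0,0],"turn":0}], "jaw": 35, "grip_force": 20}}

```text
time: 18.42
tool_pos: [0.4387, -0.192, 0.183]
tcp_rot: [3.14, 0.0, 1.24]
contact_force: [-0.8, 0.4, 2.8]
finger_gap: 0.057
grip_force: 20.0
```

>>> {"api": "servo_tool", "payload": {"steps": [{"dp":[0,0,0],"turn":0},{"dp":[0,0,-15],"turn":0},{"dp":[0,0,-50],"turn":0},{"dp":[0,0,-90],"turn":0},{"dp":[0,0,-108],"turn":0}]}}

```text
time: 18.83
tool_pos: [0.439, -0.1921, 0.294]
tcp_rot: [3.137, 0.001, 1.241]
contact_force: [1.4, -0.7, -1.0]
finger_gap: 0.057
grip_force: 19.6
```

>>> {"api": "servo_tool", "payload": {"steps": [{"dp":[30,13,0],"turn":-3},{"dp":[64,28,0],"turn":-6},{"dp":[98,43,0],"turn":-9},{"dp":[125,55,0],"turn":-11.9},{"dp":[125,55,0],"turn":-11.9}]}}

```text
time: 19.25
tool_pos: [0.5336, -0.0879, 0.2902]
tcp_rot: [3.139, -0.001, 1.454]
contact_force: [0.0, -0.3, -2.0]
finger_gap: 0.057
grip_force: 19.6
```

>>> {"api": "servo_tool", "payload": {"steps": [{"dp":[28,20,0],"turn":-3},{"dp":[58,41,0],"turn":-6},{"dp":[88,62,0],"turn":-9},{"dp":[111,79,0],"turn":-11.9},{"dp":[111,79,0],"turn":-11.9}]}}

```text
time: 19.67
tool_pos: [0.6252, 0.0126, 0.2897]
tcp_rot: [3.14, -0.001, 1.661]
contact_force: [-0.9, 0.2, -1.5]
finger_gap: 0.0572
grip_force: 19.6
```

```bash
python3 - <<'E'
from h import *
plan([(.6221,.0125,.049,95)])
E
```

```text
now [0.6252 0.0126 0.1307] 95.2 t 19.67
(0.6221, 0.0125, 0.049, 95) dp [0.2, -3.1, 81.7] turn 0.2
```

>>> {"api": "servo_tool", "payload": {"steps": [{"dp":[0.5,-1.5,30],"turn":0},{"dp":[0.5,-1.5,60],"turn":0},{"dp":[0.5,-1.5,74],"turn":0},{"dp":[0.5,-1.5,79],"turn":0},{"dp":[0.5,-1.5,80],"turn":0}]}}

```text
time: 20.08
tool_pos: [0.6206, 0.0089, 0.2091]
tcp_rot: [-3.138, -0.0, 1.655]
contact_force: [0.7, -0.6, -1.7]
finger_gap: 0.0574
grip_force: 19.6
```

>>> {"api": "servo_tool", "payload": {"steps": [{"dp":[0,0,0.5],"turn":0},{"dp":[0,0,1],"turn":0},{"dp":[0,0,1],"turn":0},{"dp":[0,0,1],"turn":0},{"dp":[0,0,1],"turn":0}]}}

```text
time: 20.5
tool_pos: [0.6217, 0.0094, 0.2098]
tcp_rot: [3.141, 0.0, 1.656]
contact_force: [0.1, -0.2, -0.3]
finger_gap: 0.0571
grip_force: 19.6
```

>>> {"api": "servo_tool", "payload": {"steps": [{"dp":[1.5,0,0],"turn":0},{"dp":[1.5,0,0.7],"turn":0},{"dp":[1.5,0,1.5],"turn":0},{"dp":[1.5,0,2],"turn":0},{"dp":[1.5,0,2],"turn":0}]}}

```text
time: 20.92
tool_pos: [0.6214, 0.011, 0.2079]
tcp_rot: [3.141, 0.0, 1.656]
contact_force: [-1.8, 1.7, 4.5]
finger_gap: 0.0571
grip_force: 20.1
```

>>> {"api": "servo_tool", "payload": {"steps": [{"dp":[0,0,0],"turn":0},{"dp":[0,0,0],"turn":0},{"dp":[0,0,-1],"turn":0},{"dp":[0,0,-1],"turn":0},{"dp":[0,0,-1],"turn":0}], "jaw": 80}}

```text
time: 21.33
tool_pos: [0.6215, 0.0109, 0.2081]
tcp_rot: [3.142, 0.0, 1.656]
contact_force: [-0.2, 0.2, 0.5]
finger_gap: 0.0796
grip_force: 0.0
```

>>> {"api": "servo_tool", "payload": {"steps": [{"dp":[0,0,-30],"turn":0},{"dp":[0,0,-70],"turn":0},{"dp":[0,0,-105],"turn":0},{"dp":[0,0,-130],"turn":0},{"dp":[0,0,-130],"turn":0}]}}

```text
time: 21.75
tool_pos: [0.6225, 0.0108, 0.3447]
tcp_rot: [3.131, 0.002, 1.656]
contact_force: [1.0, -0.3, 0.8]
finger_gap: 0.0803
grip_force: 0.0
```

```bash
python3 - <<'E'
from h import *
plan([(.45,-.03,.18,90)])
E
```

```text
now [0.6225 0.0108 0.1857] 94.87 t 21.75
(0.45, -0.03, 0.18, 90) dp [-26.0, -175.3, 5.7] turn 4.9
```

>>> {"api": "servo_tool", "payload": {"steps": [{"dp":[-26,-175,5],"turn":5},{"dp":[-26,-175,5],"turn":5},{"dp":[-26,-175,5],"turn":5},{"dp":[-26,-175,5],"turn":5},{"dp":[-26,-175,5],"turn":5}]}}

```text
time: 22.17
tool_pos: [0.4437, -0.0298, 0.3316]
tcp_rot: [-3.134, -0.001, 1.568]
contact_force: [-0.2, 0.8, -0.3]
finger_gap: 0.0804
grip_force: 0.0
```

>>> {"api": "servo_tool", "payload": {"steps": [{"dp":[0,0,0],"turn":0},{"dp":[0,0,0],"turn":0},{"dp":[0,0,0],"turn":0},{"dp":[0,0,0],"turn":0},{"dp":[0,0,0],"turn":0}]}}

```text
time: 22.58
tool_pos: [0.4502, -0.0297, 0.333]
tcp_rot: [3.141, 0.0, 1.569]
contact_force: [-1.2, -0.3, 0.5]
finger_gap: 0.0798
grip_force: 0.0
```

```bash
python3 - <<'E'
from h import *
s=ctrl.read_state();print(s['time'],s['tool_pos'],np.degrees(s['tcp_rot']))
a=save('wrist','w6');b=save('top','t6')
o=np.zeros((600,800,3),np.uint8);o[:420,:]=cv2.resize(a[:210,80:480],None,fx=2,fy=2,interpolation=cv2.INTER_CUBIC)
o[420:600,0:660]=cv2.resize(b[140:200,130:350],None,fx=3,fy=3,interpolation=cv2.INTER_CUBIC)
cv2.imwrite('pics/m6.png',o)
E
```

```text
22.5833 [ 0.45021891 -0.02970635  0.33296795] [1.79987489e+02 3.69379260e-03 8.99035358e+01]
```

View pics/m6.png

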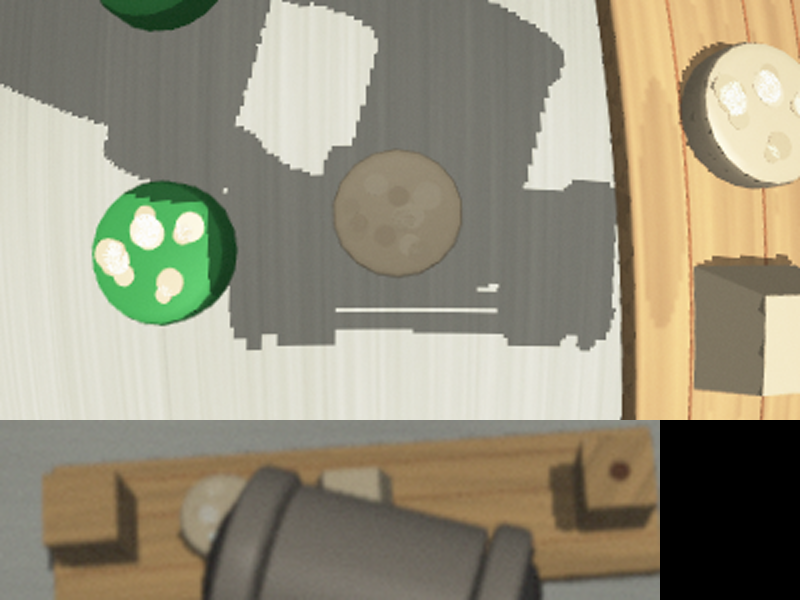

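The drum top is centred at (397,213) in the wrist crop, and the wheel and pyramid stand upright on the board.

```bash
python3 - <<'E'
from h import *
c=px2w('wrist',80+397.5/2-.5,213.5/2-.5,.056).round(4);print(c)
plan([(*c,.09,90),(*c,.03,90),(*c,.15,90),(.631,-.0871,.15,95)])
E
```

```text
[0.4494 0.0577]
now [ 0.4499 -0.0297  0.1739] 89.91 t 22.68
(np.float64(0.4494), np.float64(0.0577), 0.09, 90) dp [87.4, -0.6, 83.9] turn -0.1
(np.float64(0.4494), np.float64(0.0577), 0.03, 90) dp [0.0, 0.0, 60.0] turn 0.0
(np.float64(0.4494), np.float64(0.0577), 0.15, 90) dp [0.0, 0.0, -120.0] turn 0.0
(0.631, -0.0871, 0.15, 95) dp [-72.4, 90.8, -0.0] turn -2.5
(0.631, -0.0871, 0.15, 95) dp [-76.3, 87.6, -0.0] turn -2.5
```

>>> {"api": "servo_tool", "payload": {"steps": [{"dp":[40,-0.5,20],"turn":0},{"dp":[80,-0.5,35],"turn":0},{"dp":[87.5,-0.5,65],"turn":0},{"dp":[87.5,-0.5,84],"turn":0},{"dp":[87.5,-0.5,84],"turn":0}]}}

```text
time: 23.1
tool_pos: [0.4478, 0.0587, 0.246]
tcp_rot: [-3.135, -0.0, 1.571]
contact_force: [-0.6, -0.1, -0.5]
finger_gap: 0.08
grip_force: 0.0
```

>>> {"api": "servo_tool", "payload": {"steps": [{"dp":[0.5,0,20],"turn":0},{"dp":[1,0,40],"turn":0},{"dp":[1,0,55],"turn":0},{"dp":[1,0,60],"turn":0},{"dp":[1,0,60],"turn":0}]}}

```text
time: 23.52
tool_pos: [0.4492, 0.0583, 0.189]
tcp_rot: [-3.14, 0.0, 1.568]
contact_force: [0.0, -0.3, 0.7]
finger_gap: 0.08
grip_force: 0.0
```

>>> {"api": "servo_tool", "payload": {"steps": [{"dp":[0,0,0],"turn":0},{"dp":[0,0,0],"turn":0},{"dp":[0,0,0],"turn":0},{"dp":[0,0,0],"turn":0},{"dp":[0,0,0],"turn":0}], "jaw": 35, "grip_force": 20}}

```text
time: 23.93
tool_pos: [0.4492, 0.0586, 0.1898]
tcp_rot: [3.14, 0.0, 1.569]
contact_force: [1.0, -0.7, 3.4]
finger_gap: 0.0513
grip_force: 16.1
```

>>> {"api": "servo_tool", "payload": {"steps": [{"dp":[0,0,0],"turn":0},{"dp":[0,0,-20],"turn":0},{"dp":[0,0,-60],"turn":0},{"dp":[0,0,-100],"turn":0},{"dp":[0,0,-120],"turn":0}]}}

```text
time: 24.35
tool_pos: [0.4494, 0.0587, 0.313]
tcp_rot: [3.137, 0.0, 1.569]
contact_force: [1.6, -0.4, -0.3]
finger_gap: 0.0517
grip_force: 20.0
```

>>> {"api": "servo_tool", "payload": {"steps": [{"dp":[-18,23,0],"turn":-1},{"dp":[-37,46,0],"turn":-2},{"dp":[-56,70,0],"turn":-2.5},{"dp":[-72.5,91,0],"turn":-2.5},{"dp":[-72.5,91,0],"turn":-2.5}]}}

```text
time: 24.77
tool_pos: [0.5427, -0.0169, 0.3092]
tcp_rot: [3.138, 0.002, 1.61]
contact_force: [-0.5, -0.3, -1.6]
finger_gap: 0.0515
grip_force: 20.0
```

>>> {"api": "servo_tool", "payload": {"steps": [{"dp":[-20,23,0],"turn":-1},{"dp":[-40,46,0],"turn":-2},{"dp":[-60,69,0],"turn":-2.5},{"dp":[-76,87.5,0],"turn":-2.5},{"dp":[-76,87.5,0],"turn":-2.5}]}}

```text
time: 25.18
tool_pos: [0.6323, -0.0889, 0.3084]
tcp_rot: [3.14, 0.001, 1.654]
contact_force: [-1.6, -0.4, -1.6]
finger_gap: 0.0515
grip_force: 20.0
```

>>> {"api": "servo_tool", "payload": {"steps": [{"dp":[0,0,30],"turn":0},{"dp":[0,0,60],"turn":0},{"dp":[0,0,75],"turn":0},{"dp":[0,0,80],"turn":0},{"dp":[0,0,80],"turn":0}]}}

```text
time: 25.6
tool_pos: [0.6294, -0.0857, 0.2276]
tcp_rot: [-3.138, -0.001, 1.656]
contact_force: [1.2, 0.1, -1.5]
finger_gap: 0.0511
grip_force: 20.0
```

```bash
python3 - <<'E'
from h import *
plan([(.631,-.0871,.055,95)])
E
```

```text
now [ 0.6294 -0.0857  0.0686] 94.89 t 25.6
(0.631, -0.0871, 0.055, 95) dp [-1.6, 1.4, 13.6] turn -0.1
```

Contact is expected near TCP z 0.215.

>>> {"api": "servo_tool", "payload": {"steps": [{"dp":[-1,0.5,4],"turn":0},{"dp":[-1,0.5,8],"turn":0},{"dp":[-1,0.5,11],"turn":0},{"dp":[-1,0.5,13],"turn":0},{"dp":[-1,0.5,13],"turn":0}]}}

```text
time: 26.02
tool_pos: [0.6309, -0.0873, 0.2162]
tcp_rot: [3.142, 0.0, 1.656]
contact_force: [-0.5, 0.3, -2.2]
finger_gap: 0.0515
grip_force: 20.0
```

>>> {"api": "servo_tool", "payload": {"steps": [{"dp":[0,0,0.5],"turn":0},{"dp":[0,0,1],"turn":0},{"dp":[0,0,1.5],"turn":0},{"dp":[0,0,1.5],"turn":0},{"dp":[0,0,1.5],"turn":0}]}}

```text
time: 26.43
tool_pos: [0.631, -0.0874, 0.2149]
tcp_rot: [3.141, 0.0, 1.656]
contact_force: [0.6, -0.2, -0.5]
finger_gap: 0.0513
grip_force: 20.0
```

>>> {"api": "servo_tool", "payload": {"steps": [{"dp":[0,0,0.5],"turn":0},{"dp":[0,0,1],"turn":0},{"dp":[0,0,1],"turn":0},{"dp":[0,0,1],"turn":0},{"dp":[0,0,1],"turn":0}]}}

```text
time: 26.85
tool_pos: [0.631, -0.0873, 0.2148]
tcp_rot: [3.141, 0.0, 1.656]
contact_force: [-3.1, 0.2, 6.6]
finger_gap: 0.0518
grip_force: 20.0
```

>>> {"api": "servo_tool", "payload": {"steps": [{"dp":[0,0,0],"turn":0},{"dp":[0,0,0],"turn":0},{"dp":[0,0,0],"turn":0},{"dp":[0,0,0],"turn":0},{"dp":[0,0,0],"turn":0}], "jaw": 74}}

```text
time: 27.27
tool_pos: [0.6309, -0.0874, 0.2135]
tcp_rot: [-3.141, 0.0, 1.656]
contact_force: [0.8, -1.2, 0.4]
finger_gap: 0.0734
grip_force: 0.0
```

>>> {"api": "servo_tool", "payload": {"steps": [{"dp":[0,0,-30],"turn":0},{"dp":[0,0,-70],"turn":0},{"dp":[0,0,-105],"turn":0},{"dp":[0,0,-130],"turn":0},{"dp":[0,0,-130],"turn":0}]}}

```text
time: 27.68
tool_pos: [0.6319, -0.0875, 0.3504]
tcp_rot: [3.131, 0.004, 1.656]
contact_force: [0.8, -0.9, 0.4]
finger_gap: 0.0739
grip_force: 0.0
```

```bash
python3 - <<'E'
from h import *
plan([(.451,.11,.17,90)])
E
```

```text
now [ 0.6319 -0.0875  0.1914] 94.88 t 27.68
(0.451, 0.11, 0.17, 90) dp [106.1, -81.7, 10.7] turn 2.4
(0.451, 0.11, 0.17, 90) dp [102.5, -86.2, 10.7] turn 2.4
```

>>> {"api": "servo_tool", "payload": {"steps": [{"dp":[106,-82,10],"turn":2.5},{"dp":[106,-82,10],"turn":2.5},{"dp":[106,-82,10],"turn":2.5},{"dp":[106,-82,10],"turn":2.5},{"dp":[106,-82,10],"turn":2.5}]}}

```text
time: 28.1
tool_pos: [0.5384, 0.0134, 0.3332]
tcp_rot: [-3.139, -0.001, 1.615]
contact_force: [-0.3, 0.6, -0.2]
finger_gap: 0.0744
grip_force: 0.0
```

>>> {"api": "servo_tool", "payload": {"steps": [{"dp":[102.5,-86,10],"turn":2.5},{"dp":[102.5,-86,10],"turn":2.5},{"dp":[102.5,-86,10],"turn":2.5},{"dp":[102.5,-86,10],"turn":2.5},{"dp":[102.5,-86,10],"turn":2.5}]}}

```text
time: 28.52
tool_pos: [0.4494, 0.1112, 0.3236]
tcp_rot: [-3.141, 0.0, 1.571]
contact_force: [1.0, 0.1, -0.2]
finger_gap: 0.0742
grip_force: 0.0
```

>>> {"api": "servo_tool", "payload": {"steps": [{"dp":[0,0,0],"turn":0},{"dp":[0,0,0],"turn":0},{"dp":[0,0,0],"turn":0},{"dp":[0,0,0],"turn":0},{"dp":[0,0,0],"turn":0}]}}

```text
time: 28.93
tool_pos: [0.4507, 0.1095, 0.3236]
tcp_rot: [3.142, 0.0, 1.567]
contact_force: [-0.5, -0.5, -0.4]
finger_gap: 0.0738
grip_force: 0.0
```

```bash
python3 - <<'E'
from h import *
s=ctrl.read_state();print(s['time'],s['tool_pos'],np.degrees(s['tcp_rot']))
a=save('wrist','w7');b=save('top','t7')
o=np.zeros((600,800,3),np.uint8);o[:420,:]=cv2.resize(a[:210,80:480],None,fx=2,fy=2,interpolation=cv2.INTER_CUBIC)
o[420:600,0:660]=cv2.resize(b[140:200,130:350],None,fx=3,fy=3,interpolation=cv2.INTER_CUBIC)
cv2.imwrite('pics/m7.png',o)
E
```

```text
28.9333 [0.45071571 0.10945913 0.32357783] [1.79995859e+02 1.03542814e-02 8.97960848e+01]
```

View pics/m7.png

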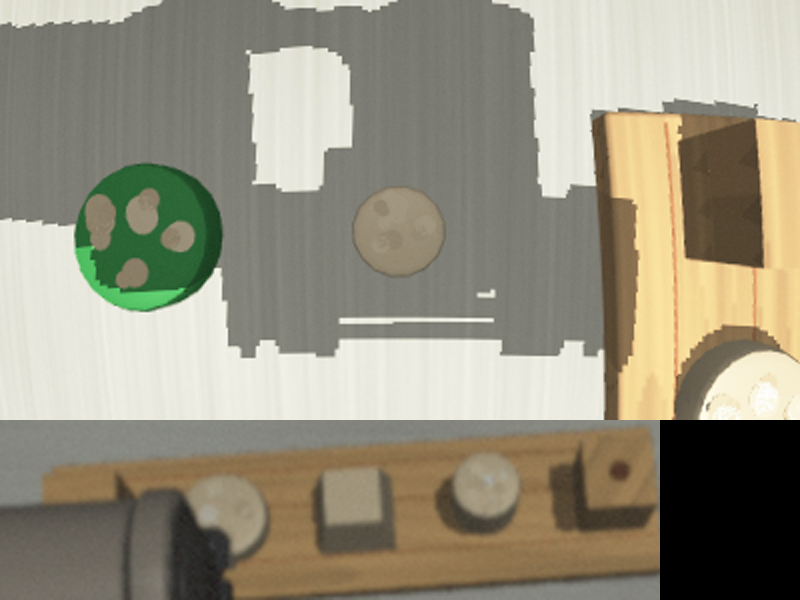

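```bash
python3 - <<'E'
from h import *
c=px2w('wrist',80+399.5/2-.5,231.5/2-.5,.026).round(4);print(c)
b=lambda x,y,z:print(px2w('top',130+x/3,140+(y-420)/3,z))
b(226,516,.055);b(352,495,.077);b(486,486,.081)
plan([(*c,.07,90),(*c,.0225,90),(*c,.15,90),(.619,.04,.15,95)])
E
```

```text
[0.4509 0.1902]
[0.61055812 0.10862108]
[0.62168719 0.01070118]
[ 0.62877544 -0.09008749]
now [0.4504 0.1098 0.1646] 89.83 t 29.03
(np.float64(0.4509), np.float64(0.1902), 0.07, 90) dp [80.4, 0.2, 94.6] turn -0.2
(np.float64(0.4509), np.float64(0.1902), 0.0225, 90) dp [0.0, 0.0, 47.5] turn 0.0
(np.float64(0.4509), np.float64(0.1902), 0.15, 90) dp [0.0, 0.0, -127.5] turn 0.0
(0.619, 0.04, 0.15, 95) dp [-75.1, 84.1, -0.0] turn -2.5
(0.619, 0.04, 0.15, 95) dp [-78.7, 80.7, -0.0] turn -2.5
```

>>> {"api": "servo_tool", "payload": {"steps": [{"dp":[38,0,20],"turn":0},{"dp":[75,0,40],"turn":0},{"dp":[80.5,0,75],"turn":0},{"dp":[80.5,0,95],"turn":0},{"dp":[80.5,0,95],"turn":0}], "jaw": 64}}

```text
time: 29.45
tool_pos: [0.4488, 0.1909, 0.225]
tcp_rot: [-3.134, 0.002, 1.57]
contact_force: [-1.2, -0.5, -0.1]
finger_gap: 0.064
grip_force: 0.0
```

>>> {"api": "servo_tool", "payload": {"steps": [{"dp":[0.5,0,15],"turn":0},{"dp":[0.5,0,30],"turn":0},{"dp":[0.5,0,42],"turn":0},{"dp":[0.5,0,46],"turn":0},{"dp":[0.5,0,46],"turn":0}]}}

```text
time: 29.87
tool_pos: [0.4506, 0.1908, 0.1829]
tcp_rot: [-3.141, 0.0, 1.568]
contact_force: [-0.0, 0.4, -0.1]
finger_gap: 0.0638
grip_force: 0.0
```

>>> {"api": "servo_tool", "payload": {"steps": [{"dp":[0,0,0],"turn":0},{"dp":[0,0,0],"turn":0},{"dp":[0,0,0],"turn":0},{"dp":[0,0,0],"turn":0},{"dp":[0,0,0],"turn":0}], "jaw": 25, "grip_force": 15}}

```text
time: 30.28
tool_pos: [0.4505, 0.1912, 0.1833]
tcp_rot: [3.14, -0.0, 1.569]
contact_force: [-0.8, -0.9, 4.5]
finger_gap: 0.0395
grip_force: 15.0
```

>>> {"api": "servo_tool", "payload": {"steps": [{"dp":[0,0,0],"turn":0},{"dp":[0,0,-20],"turn":0},{"dp":[0,0,-60],"turn":0},{"dp":[0,0,-100],"turn":0},{"dp":[0,0,-127],"turn":0}]}}

```text
time: 30.7
tool_pos: [0.4504, 0.1913, 0.3127]
tcp_rot: [3.139, -0.001, 1.569]
contact_force: [1.3, 1.1, -0.2]
finger_gap: 0.0393
grip_force: 15.0
```

>>> {"api": "servo_tool", "payload": {"steps": [{"dp":[-18,21,0],"turn":-1},{"dp":[-37,43,0],"turn":-2},{"dp":[-56,65,0],"turn":-2.5},{"dp":[-75,84,0],"turn":-2.5},{"dp":[-75,84,0],"turn":-2.5}]}}

```text
time: 31.12
tool_pos: [0.5368, 0.1131, 0.3097]
tcp_rot: [3.139, 0.001, 1.609]
contact_force: [0.9, -1.6, -0.1]
finger_gap: 0.0393
grip_force: 15.0
```

>>> {"api": "servo_tool", "payload": {"steps": [{"dp":[-20,21,0],"turn":-1},{"dp":[-40,43,0],"turn":-2},{"dp":[-60,64,0],"turn":-2.5},{"dp":[-78.5,80.5,0],"turn":-2.5},{"dp":[-78.5,80.5,0],"turn":-2.5}]}}

```text
time: 31.53
tool_pos: [0.6198, 0.038, 0.3091]
tcp_rot: [3.14, 0.001, 1.653]
contact_force: [-0.5, -0.4, -1.0]
finger_gap: 0.0392
grip_force: 15.0
```

>>> {"api": "servo_tool", "payload": {"steps": [{"dp":[0,0,0],"turn":0},{"dp":[0,0,0],"turn":0},{"dp":[0,0,0],"turn":0},{"dp":[0,0,0],"turn":0},{"dp":[0,0,0],"turn":0}]}}

```text
time: 31.95
tool_pos: [0.6173, 0.0418, 0.31]
tcp_rot: [3.142, -0.0, 1.657]
contact_force: [-0.2, 0.7, -0.0]
finger_gap: 0.0395
grip_force: 15.0
```

```bash
python3 - <<'E'
from h import *
s=ctrl.read_state();print(s['time'],s['tool_pos'],np.degrees(s['tcp_rot']))
a=save('wrist','w8')
cv2.imwrite('pics/m8.png',cv2.resize(a[:300,80:480],None,fx=2,fy=2,interpolation=cv2.INTER_CUBIC))
E
```

```text
31.95 [0.61728753 0.04176878 0.30996293] [ 1.79997474e+02 -5.25375264e-04  9.49374901e+01]
```

View pics/m8.png

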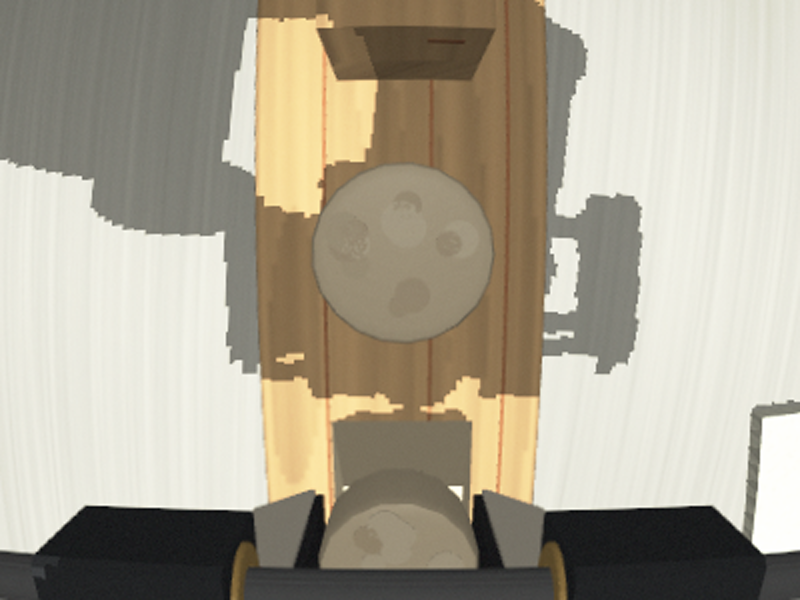

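The wheel is centred at (403,252), on the board's centre line. The button is held straight.

```bash
python3 - <<'E'
from h import *
c=px2w('wrist',80+403.5/2-.5,252.5/2-.5,.055).round(4);print(c)
plan([(*c,.13,95),(*c,.0795,95)])
E
```

```text
[0.6131 0.1139]
now [0.6174 0.0416 0.151 ] 94.93 t 32.0
(np.float64(0.6131), np.float64(0.1139), 0.13, 95) dp [72.4, 1.9, 21.0] turn -0.1
(np.float64(0.6131), np.float64(0.1139), 0.0795, 95) dp [0.0, 0.0, 50.5] turn 0.0
```

>>> {"api": "servo_tool", "payload": {"steps": [{"dp":[25,1,5],"turn":0},{"dp":[50,2,10],"turn":0},{"dp":[68,2,16],"turn":0},{"dp":[73,2,21],"turn":0},{"dp":[73,2,21],"turn":0}]}}

```text
time: 32.42
tool_pos: [0.6129, 0.1153, 0.2876]
tcp_rot: [-3.14, 0.0, 1.658]
contact_force: [-1.0, 0.1, -1.8]
finger_gap: 0.0393
grip_force: 15.0
```

>>> {"api": "servo_tool", "payload": {"steps": [{"dp":[0,0,15],"turn":0},{"dp":[0,0,30],"turn":0},{"dp":[0,0,42],"turn":0},{"dp":[0,0,46],"turn":0},{"dp":[0,0,46],"turn":0}]}}

```text
time: 32.83
tool_pos: [0.6134, 0.113, 0.2416]
tcp_rot: [-3.139, 0.0, 1.655]
contact_force: [0.8, -0.5, -0.3]
finger_gap: 0.0393
grip_force: 15.0
```

>>> {"api": "servo_tool", "payload": {"steps": [{"dp":[0,0,1],"turn":0},{"dp":[0,0,2],"turn":0},{"dp":[0,0,3],"turn":0},{"dp":[0,0,3],"turn":0},{"dp":[0,0,3],"turn":0}]}}

```text
time: 33.25
tool_pos: [0.6136, 0.1138, 0.2401]
tcp_rot: [3.141, 0.0, 1.656]
contact_force: [-0.0, 0.1, -0.0]
finger_gap: 0.0391
grip_force: 15.0
```

>>> {"api": "servo_tool", "payload": {"steps": [{"dp":[0,0,0.5],"turn":0},{"dp":[0,0,1],"turn":0},{"dp":[0,0,1.5],"turn":0},{"dp":[0,0,2],"turn":0},{"dp":[0,0,2],"turn":0}]}}

```text
time: 33.67
tool_pos: [0.6135, 0.1138, 0.2384]
tcp_rot: [3.141, 0.0, 1.656]
contact_force: [-2.0, -0.5, 4.4]
finger_gap: 0.0394
grip_force: 15.0
```

Contact. I release, rise and back off so both cameras have a clear view.

>>> {"api": "servo_tool", "payload": {"steps": [{"dp":[0,0,0],"turn":0},{"dp":[0,0,0],"turn":0},{"dp":[0,0,0],"turn":0},{"dp":[0,0,0],"turn":0},{"dp":[0,0,0],"turn":0}], "jaw": 64}}

```text
time: 34.08
tool_pos: [0.6136, 0.1138, 0.2375]
tcp_rot: [-3.141, 0.0, 1.656]
contact_force: [-0.7, -0.1, 0.7]
finger_gap: 0.0628
grip_force: 0.0
```

>>> {"api": "servo_tool", "payload": {"steps": [{"dp":[0,0,-20],"turn":0},{"dp":[0,0,-50],"turn":0},{"dp":[0,0,-80],"turn":0},{"dp":[0,0,-100],"turn":0},{"dp":[0,0,-100],"turn":0}]}}

```text
time: 34.5
tool_pos: [0.6145, 0.1139, 0.3429]
tcp_rot: [3.133, 0.0, 1.656]
contact_force: [0.6, 0.1, 0.2]
finger_gap: 0.0643
grip_force: 0.0
```

>>> {"api": "servo_tool", "payload": {"steps": [{"dp":[-30,-190,0],"turn":0},{"dp":[-30,-190,0],"turn":0},{"dp":[-30,-190,0],"turn":0},{"dp":[-30,-190,0],"turn":0},{"dp":[-30,-190,0],"turn":0}]}}

```text
time: 34.92
tool_pos: [0.4229, 0.0674, 0.3366]
tcp_rot: [-3.138, -0.0, 1.656]
contact_force: [-0.2, 0.9, 0.8]
finger_gap: 0.0638
grip_force: 0.0
```

>>> {"api": "servo_tool", "payload": {"steps": [{"dp":[0,0,0],"turn":0},{"dp":[0,0,0],"turn":0},{"dp":[0,0,0],"turn":0},{"dp":[0,0,0],"turn":0},{"dp":[0,0,0],"turn":0}]}}

```text
time: 35.33
tool_pos: [0.4278, 0.0679, 0.3375]
tcp_rot: [3.141, 0.0, 1.656]
contact_force: [0.2, 0.6, 0.9]
finger_gap: 0.0641
grip_force: 0.0
```

```bash
python3 - <<'E'
from h import *
b=save('top','t9');a=save('scene','s9')
o=np.zeros((600,800,3),np.uint8);o[:180,:660]=cv2.resize(b[140:200,130:350],None,fx=3,fy=3,interpolation=cv2.INTER_CUBIC)
o[180:600,:560]=cv2.resize(a[165:375,100:380],None,fx=2,fy=2,interpolation=cv2.INTER_CUBIC)
cv2.imwrite('pics/m9.png',o)
E
```

```text
(no output)
```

View pics/m9.png

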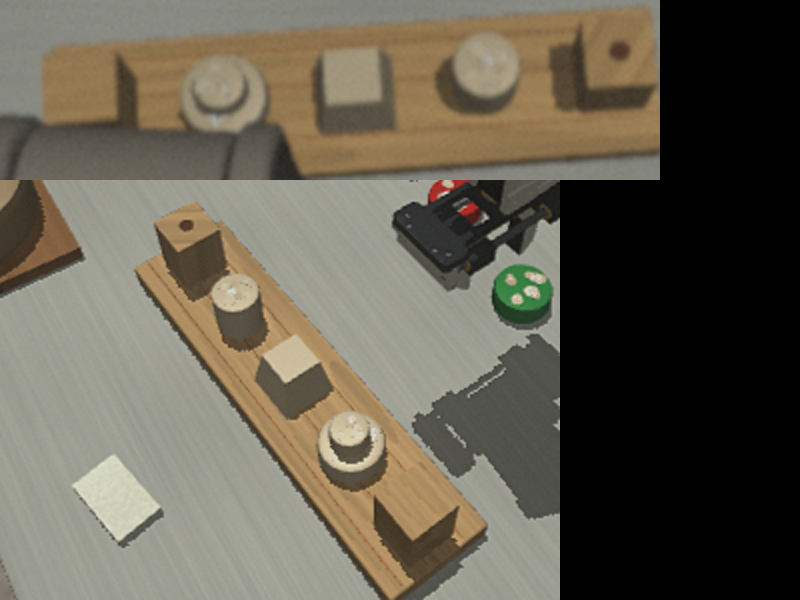

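The final views show the block seated, the wheel with the button centred on it, the pyramid square and the drum upright, all on the centre line. I'm handing in.

```bash
python3 -c "
from bench import ctrl
print(ctrl.hand_in())"
```

```text
the job is handed in; nothing more can be done
None
```

I handed the job in at about 35 s: the final camera views show the block home on the dowel, with wheel, pyramid and drum upright in their places and the button centred on the wheel; the judge returned no verdict.

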